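# Load the masking tray for the spray booth

### The job

Get the masking tray ready to carry to the spray booth: first push its retaining bar fully back, then seat every grey deck section on the bench flat and square at the bottom of a rectangular pocket and lift every roll of masking tape off its post and lay it flat at the bottom of a round pocket. When all are in, pull the bar fully home over the loaded row again and let go, leaving the paint jars and the cement bottle where they are.

Things in the scene. Friction and masses are not known exactly. Their poses are not given: they have to be found in the camera images.
- tray: Fixed plywood masking tray with dark-lined pockets, 140 mm (its x) by 420 mm (its y), 14 mm thick; origin at the centre of its underside, on the 3 mm mat; its x points away from the robot. A row of six pockets, each 8 mm deep, runs along its y at x = -20 mm: round, four rectangular, round.
- pocket_1 (a point): Centre of the floor of the first (leftmost, +y) rectangular pocket (58 mm along tray x by 40 mm along tray y, 8 mm deep; tray's top face 8 mm above this point). Pocket pitch 62 mm between rectangular ones, axes as the tray.
- pocket_2 (a point): Centre of the floor of the second rectangular pocket (58 mm along tray x by 40 mm along tray y, 8 mm deep; tray's top face 8 mm above this point). Pocket pitch 62 mm between rectangular ones, axes as the tray.
- pocket_3 (a point): Centre of the floor of the third rectangular pocket (58 mm along tray x by 40 mm along tray y, 8 mm deep; tray's top face 8 mm above this point). Pocket pitch 62 mm between rectangular ones, axes as the tray.
- pocket_4 (a point): Centre of the floor of the fourth (rightmost, -y) rectangular pocket (58 mm along tray x by 40 mm along tray y, 8 mm deep; tray's top face 8 mm above this point). Pocket pitch 62 mm between rectangular ones, axes as the tray.
- well_left (a point): Centre of the floor of the round pocket (50 mm diameter, 8 mm deep) at the left (+y) end of the row, 66 mm from the nearest rectangular pocket's centre.
- well_right (a point): Centre of the floor of the round pocket (50 mm diameter, 8 mm deep) at the right (-y) end of the row, 66 mm from the nearest rectangular pocket's centre.
- retainer (a joint): Travel (m) of the aluminium retaining bar, 14 mm wide, which bridges the tray along its y, 44 to 52 mm above the tray's underside. 0 = fully back (away from the robot, parked 78 mm beyond the pocket row); 0.078 = fully home over the middle of the row (towards the robot, tray -x). About 2 N friction, stays where left; clears seated parts by 4 mm, unseated parts foul it.
- retainer_knob (a point): Top centre of the bar's black upright knob at the middle of the bar, 18 mm in diameter, 32 mm tall above the bar; can be pinched from above at any yaw and moves with the bar.
- section_1: Loose grey plastic deck section of a model ship: block 54 mm (its x) by 36 mm (its y) by 26 mm high with low fittings on top (at most 6 mm more), about 60 g; origin at the centre of its underside, z up. Fits any rectangular pocket, either end round. Lies flat on the mat (3 mm above the bench) at the start. May be absent.
- section_2: Loose grey plastic deck section of a model ship: block 54 mm (its x) by 36 mm (its y) by 26 mm high with low fittings on top (at most 6 mm more), about 60 g; origin at the centre of its underside, z up. Fits any rectangular pocket, either end round. Lies flat on the mat (3 mm above the bench) at the start. May be absent.
- section_3: Loose grey plastic deck section of a model ship: block 54 mm (its x) by 36 mm (its y) by 26 mm high with low fittings on top (at most 6 mm more), about 60 g; origin at the centre of its underside, z up. Fits any rectangular pocket, either end round. Lies flat on the mat (3 mm above the bench) at the start. May be absent.
- section_4: Loose grey plastic deck section of a model ship: block 54 mm (its x) by 36 mm (its y) by 26 mm high with low fittings on top (at most 6 mm more), about 60 g; origin at the centre of its underside, z up. Fits any rectangular pocket, either end round. Lies flat on the mat (3 mm above the bench) at the start. May be absent.
- tape_stand: Wooden tape stand fixed on the mat, 70 mm (x) by 150 mm (y), base 12 mm thick, two upright posts 18 mm in diameter and 46 mm tall above the base, at y = +37 and -37 mm; origin at the centre of its underside. Stands at the left or the right.
- tape_1: Roll of masking tape, a ring 46 mm outside and 25 mm inside diameter, 24 mm high, about 50 g; origin at the centre of its underside, z along its axis. At the start it sits on one post of the tape stand, on the base; lift it 46 mm to clear the post. Fits either round pocket, any yaw, same face up as on the post.
- tape_2: Roll of masking tape, a ring 46 mm outside and 25 mm inside diameter, 24 mm high, about 50 g; origin at the centre of its underside, z along its axis. At the start it sits on one post of the tape stand, on the base; lift it 46 mm to clear the post. Fits either round pocket, any yaw, same face up as on the post.
- paint_jar_a: Bystander: paint jar, 42 mm diameter, 56 mm tall, right of the tray; origin under its centre.
- paint_jar_b: Bystander: paint jar, 42 mm diameter, 56 mm tall, right of the tray; origin under its centre.
- cement_bottle: Bystander: cement bottle, 44 mm diameter, 66 mm tall, left of the tray; origin under its centre.
- jar_cap: Bystander: white cap, 30 mm diameter, 10 mm tall, on the mat among the deck sections; origin under its centre.
Not all that is in view belongs to the job. What is shaped like the tape_1 but orange or turquoise is not meant.

How it is judged:
By the outcome, as a careful person would: the job done as asked, in the order asked, and still so for the second after the job is handed in, with the robot touching nothing.
Of section_1, section_2, section_3, section_4 only 3 to 4 are there at a start; the rules pass over those that are not, and their reading is None.
At some moment in a run one of section_1, section_2, section_3, section_4 may be knocked a few centimetres aside while the robot is not near it.
Once in a run the grip may slacken for a moment while it holds something.
It also fails if it takes over 210 s, if anything falls off the work surface, if the arm or the gripper's body presses on something with over 40 N, if the wrist force passes 120 N, or if a joint passes its speed limit or range.

### The arm

A 6-joint arm with a two-finger parallel gripper is mounted at the origin on the work surface. World frame = base frame: x ahead of the robot, y to its left, z up, the work surface at z = 0. Lengths are in mm, angles in rad, forces in N, time in s.
With the tool pointing down it reaches from about 350 to 875 mm from the base axis. Payload 4.2 kg.
Tool frame: the origin (TCP) lies at the very end of the fingers, on their centre line; the grasp point (between the pads) lies 19 mm behind it; z points along the fingers, y is the line along which they close (so a half turn about z gives the same grasp; the last joint's range is limited). The gripper opens to 85 mm and grips with 20 to 120 N. Pads are 22 mm wide; open, the fingers measure 114 mm over their backs; the gripper's body (76 mm by 85 mm) begins 54 mm behind the grasp point. The pads swing forward as they close: fully open they stand 13 mm farther back than shut.
Start: joints at [-1.062, 0.385, 0.008, 0, -1.194, -0.259], TCP at [154.523, -605.576, 231.312] pointing down, gripper open.
Joint ranges: [-3.14, 3.14], [-1.21, 2.06], [-1.07, 1.41], [-3.16, 2.05], [-2.99, -0.16], [-3.1, 3.1]. Speed limits (rad/s): [2.79, 2.79, 3.14, 3.14, 3.14, 3.14].

### API

Orientations are given as a unit quaternion [x, y, z, w].
In Python, from bench import monitor, get_image, camera_info, job_done gives the robot as it stands.
- The arm moves only by the tool send_rows, never from a script. Its argument "series" is a list of rows, each a list of 3 entries, a list of its own where there are three numbers: the shift along the tool's x, y, z in mm, then the turn, a rotation vector about the tool's x, y, z in rad, then the finger opening in mm, from 0 to 85.4. A call has 1 to 8 rows; each row shifts and turns the commanded pose from where the row before left it, along the tool's axes as they then stand; what a row does not reach is not made up. A row lasts 1/10 s, in which the tool goes at most 50 mm and 8.59 degrees, less where a joint would pass 70% of its speed; a pose out of reach is approached as far as the arm can. A call with a gripper value outside its range is refused whole. The fingers move at their own pace and stop on an object; the grip force is fixed at half the most. Time passes only in rows, so rows that do not move let the fingers close. It gives the time, the measured TCP pose, the force, the opening and the grip force at its end, in the units of the state.
- monitor.read_state(): the state, without advancing time (a new reading comes with each control period).
- get_image(name): name is "scene" or "side" or "wrist"; returns the picture (420x560x3 uint8, red, green, blue); there is no depth.
- camera_info(name): a dict with "intrinsics" (3x3 intrinsics, pixels), "R" (3x3) and "t" (3): a world point X has camera coordinates R X + t. Camera axes: x right, y down, z forward; pixel columns grow to the right and rows downward; lengths in mm; the calibration is good to about 2 mm. A picture is of the moment at which its call begins: read the wrist's pose just before it. camera_info takes no time and is no camera call; for the wrist camera it gives the pose at the moment of the call.
- job_done(): hands the job in; it is judged then, once.
The state is a dict: "clock": time; "joints": joint angles; "joint_vel": joint speeds; "joint_efforts": joint torques, N m; "position": TCP position; "ee_rot": TCP orientation; "contact_force": force on the tool from outside, world axes, zero at the start; "wrist_torque": the same for the moment, N m; "gripper_width": finger opening in mm; "grasp_force": force on a finger pad.
Only numpy, scipy, OpenCV 4.12 (cv2) and the standard library are available. Lean on these libraries where they do the work, as an engineer would, in place of code of your own. Each camera call takes 0.05 s, during which the arm holds its last target. There are 200 camera calls.

## Working session

There is one attempt and no reset: what is moved stays moved. The work goes in short steps, Python scripts to look and compute and a tool call to move; the robot and the scene stay as the last step left them, time stands still between calls to the robot, and variables do not carry over. Pictures are saved under pics/ and viewed, at most 14 in all, crops included, and the job is handed in when it is done.

Besides the shell and the picture viewer there is one more tool, called after "Emit:" by a JSON object that holds its "fn" and its "kwargs", one argument or row to a line. send_rows: Moves the arm, as the interface text tells. Its arguments: {"type":"object","properties":{"series":{"type":"array"}},"required":["series"]}

```bash
ls; mkdir -p pics
python3 - <<'E'
from bench import monitor,get_image,camera_info
import cv2,numpy as np
np.set_printoptions(precision=4,suppress=True)
s=monitor.read_state();print(s)
for n in("scene","side","wrist"):
    c=camera_info(n);print(n,c)
    cv2.imwrite(f"pics/{n}0.png",get_image(n)[:,:,::-1])
E
```

```text
pics
{'clock': 0.0, 'joints': array([-1.0624,  0.3855,  0.0066, -0.0005, -1.194 , -0.2586]), 'joint_vel': array([-0.001 ,  0.001 , -0.0004,  0.001 , -0.0008,  0.002 ]), 'joint_efforts': array([  0.0001, -39.2285,  18.84  ,   4.1863,  -0.0047,  -0.    ]), 'position': array([ 154.3941, -605.    ,  230.2227]), 'ee_rot': array([-0.1245,  0.9922,  0.0011, -0.0002]), 'contact_force': array([-1.0737, -0.2271, -0.4394]), 'wrist_torque': array([-0.0027,  0.0496,  0.0105]), 'grasp_force': 0.0, 'gripper_width': 85.35454714553337}
scene {'intrinsics': array([[417.6743,   0.    , 274.3598],
       [  0.    , 417.6743, 208.5756],
       [  0.    ,   0.    ,   1.    ]]), 'R': array([[ 0.5561,  0.8311,  0.0107],
       [ 0.6864, -0.4519, -0.5698],
       [-0.4687,  0.3242, -0.8217]]), 't': array([-189.6144, -383.1111, 1814.8142])}
side {'intrinsics': array([[446.6599,   0.    , 283.5516],
       [  0.    , 446.6599, 208.6876],
       [  0.    ,   0.    ,   1.    ]]), 'R': array([[-0.7328, -0.6804, -0.0054],
       [-0.4694,  0.5113, -0.7199],
       [ 0.4925, -0.525 , -0.6941]]), 't': array([313.041 , 414.5263, 963.3851])}
wrist {'intrinsics': array([[344.6786,   0.    , 282.2825],
       [  0.    , 344.6786, 209.6622],
       [  0.    ,   0.    ,   1.    ]]), 'R': array([[-0.2469,  0.9691,  0.0017],
       [ 0.9191,  0.2336,  0.3172],
       [ 0.307 ,  0.0799, -0.9484]]), 't': array([622.9823, -40.8015, 381.1163])}
```

```bash
sleep 5; ls pics
```

```text
scene0.png
side0.png
wrist0.png
```

View pics/scene0.png

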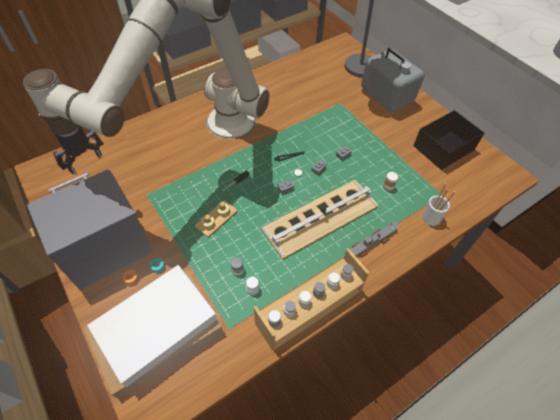

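View pics/side0.png

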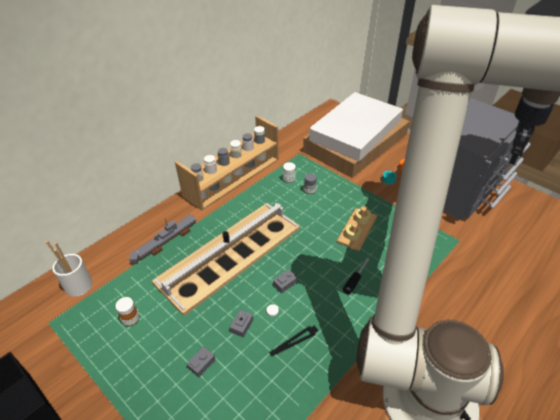

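The scene picture shows the tray at (320,217) and three grey sections at (286,187), (319,168) and (343,153). The cap is at (298,173), the tape stand with two rolls at (216,218), the jars at (237,266) and (253,286), and the cement bottle at (391,181). Lookalikes are the grey ship model at (375,240), the orange ring at (130,278) and the turquoise ring at (157,266). The side picture has the sections at (285,281), (241,322) and (201,361), and the knob at (226,237).

```bash
cat > h.py <<'E'
import numpy as np,cv2,sys
from scipy.spatial.transform import Rotation as Ro
from bench import monitor,get_image,camera_info
np.set_printoptions(precision=3,suppress=True)
def ray(c,u,v):
    d=np.linalg.inv(c["intrinsics"])@[u,v,1]; R=c["R"]; return -R.T@c["t"],R.T@d
def onplane(c,u,v,z):
    o,d=ray(c,u,v); return o+d*(z-o[2])/d[2]
def two(c1,p1,c2,p2):
    o1,d1=ray(c1,*p1);o2,d2=ray(c2,*p2)
    A=np.stack([d1,-d2],1);s=np.linalg.lstsq(A,o2-o1,rcond=None)[0]
    a,b=o1+d1*s[0],o2+d2*s[1];return (a+b)/2,np.linalg.norm(a-b)
def proj(c,X):
    p=c["intrinsics"]@(c["R"]@np.array(X,float)+c["t"]);return p[:2]/p[2]
def shot(n,f=None):
    c=camera_info(n);im=get_image(n)[:,:,::-1].copy()
    if f:cv2.imwrite(f"pics/{f}.png",im)
    return c,im
def yaw(s=None):  # direction of tool y (closing line) in world, rad
    s=s or monitor.read_state();y=Ro.from_quat(s["ee_rot"]).apply([0,1,0]);return np.arctan2(y[1],y[0])
def go(xyz,yw=None,frm=None):
    """shift in tool axes, (before turning) and turn about tool z so closing line is at yw (mod pi)"""
    s=monitor.read_state();R=Ro.from_quat(s["ee_rot"]);d=np.array(xyz)-(s["position"] if frm is None else np.array(frm))
    Rv=R.as_matrix();tilt=Ro.from_matrix(np.eye(3)); 
    out=[R.inv().apply(d)]
    if yw is not None:
        t=(yw-yaw(s)+np.pi/2)%np.pi-np.pi/2
        # align z down exactly and turn
        z=[0,0,-1];y=np.array([np.cos(yaw(s)+t),np.sin(yaw(s)+t),0]);x=np.cross(y,z)
        T=Ro.from_matrix(np.stack([x,y,z],1));out.append((R.inv()*T).as_rotvec())
    return out
E
python3 - <<'E'
from h import *
s=camera_info("scene");d=camera_info("side")
P={"secA":((286,187),(285,281)),"secB":((319,168),(241,322)),"secC":((343,153),(201,361)),"cap":((298,173),(273,310)),"knob":((308,209),(226,237)),"stand":((216,218),(356,227)),"tr1":((275,236),(275,228)),"jar":((237,266),(310,183)),"ship":((375,240),(163,239)),"bottle":((391,181),(127,311))}
for k,(a,b) in P.items(): print(k,*two(s,a,d,b))
R=Ro.from_quat(monitor.read_state()["ee_rot"]).as_matrix();print(R)
w=camera_info("wrist");C=-w["R"].T@w["t"];p=monitor.read_state()["position"];print("cam in tool",R.T@(C-p),"cam axes in tool",R.T@w["R"].T)
E
```

```text
secA [439.008 -15.089  13.511] 4.645515474122124
secB [433.629 147.86   13.906] 3.2001442809773732
secC [425.206 278.268  14.654] 0.1900301441383468
cap [403.665  67.309   6.468] 4.2106213303550515
knob [612.304  -7.714  66.267] 53.28745724268607
stand [ 417.328 -304.795   12.112] 0.654886297445375
tr1 [ 596.014 -157.169   -3.518] 17.938107855759235
jar [ 633.17  -345.564   31.88 ] 1.9696311889011324
ship [802.361 112.648  11.042] 5.8474979173637305
bottle [649.28  323.788  36.301] 3.6839987936678043
[[-0.969 -0.247 -0.001]
 [-0.247  0.969  0.002]
 [ 0.     0.002 -1.   ]]
cam in tool [  82.456    1.163 -142.993] cam axes in tool [[-0.    -0.948 -0.317]
 [ 1.    -0.    -0.   ]
 [ 0.    -0.317  0.948]]
```

Run:
```python
from h import *
print(go([490,0,300],np.pi/2))
```

```text
[array([-474.707,  503.605,  -68.754]), array([ 0.002, -0.   ,  0.25 ])]
```

Emit:
{"fn": "send_rows", "kwargs": {
  "series": [
    [[-24,25,-4],[0,0,0],85],
    [[-24,25,-4],[0,0,0],85],
    [[-24,25,-4],[0,0,0],85],
    [[-24,25,-4],[0,0,0],85],
    [[-24,25,-4],[0,0,0],85],
    [[-24,25,-4],[0,0,0],85],
    [[-24,25,-4],[0,0,0],85],
    [[-24,25,-4],[0,0,0],85]
  ]
}}

```text
clock: 0.95
position: [291.4, -362.9, 263.3]
ee_rot: [-0.124, 0.992, 0.0, -0.0]
contact_force: [-0.9, -0.2, -0.8]
gripper_width: 85.0
grasp_force: 0.0
```

Emit:
{"fn": "send_rows", "kwargs": {
  "series": [
    [[-24,25,-4],[0,0,0],85],
    [[-24,25,-4],[0,0,0],85],
    [[-24,25,-4],[0,0,0],85],
    [[-24,25,-4],[0,0,0],85],
    [[-24,25,-4],[0,0,0],85],
    [[-24,25,-4],[0,0,0],85],
    [[-24,25,-4],[0,0,0],85],
    [[-24,25,-4],[0,0,0],85]
  ]
}}

```text
clock: 1.75
position: [428.0, -121.6, 295.4]
ee_rot: [-0.125, 0.992, 0.0, 0.0]
contact_force: [1.0, -1.1, 0.1]
gripper_width: 84.6
grasp_force: 0.0
```

Emit:
{"fn": "send_rows", "kwargs": {
  "series": [
    [[-24,25,-4],[0,0,0],85],
    [[-24,25,-4],[0,0,0],85],
    [[-24,25,-4],[0,0,0.12],85],
    [[-24,25,-4],[0,0,0.13],85],
    [[0,0,0],[0,0,0],85],
    [[0,0,0],[0,0,0],85]
  ]
}}

```text
clock: 2.35
position: [499.3, -4.3, 310.7]
ee_rot: [-0.001, 1.0, -0.0, -0.001]
contact_force: [-0.1, -0.2, -0.1]
gripper_width: 85.1
grasp_force: 0.0
```

Run:
```python
from h import *
c,im=shot("wrist","w1")
s=monitor.read_state();print(s["position"],yaw(s),s["clock"],s["joint_vel"],s["contact_force"])
```

```text
[499.003  -4.862 310.813] 1.5717362170383515 2.4 [-0.015 -0.012 -0.008  0.001 -0.    -0.005] [ 0.268 -0.619 -0.566]
```

View pics/w1.png

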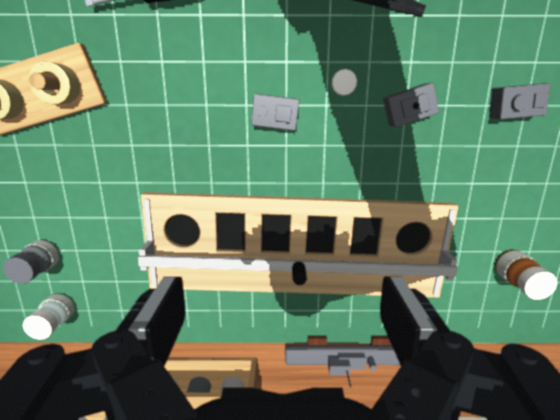

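The wrist view shows the sections at (275,113), (412,105) and (521,102), with no fourth. The cap is at (344,82). The round pockets are at (182,231) and (414,238), with the rectangular ones at x = 231, 276, 321 and 366. The bar is at row 265 with its knob at (300,272), and the tape stand with a roll on its post is at the upper left.

```bash
cat >> h.py <<'E'
def blobs(m,amin):
    m=cv2.morphologyEx(m.astype(np.uint8)*255,cv2.MORPH_OPEN,np.ones((3,3)))
    cs,_=cv2.findContours(m,cv2.RETR_EXTERNAL,cv2.CHAIN_APPROX_NONE);return [c for c in cs if cv2.contourArea(c)>amin]
def world_rect(c,ct,z):
    P=np.array([onplane(c,u,v,z)[:2] for u,v in ct[:,0,:]],np.float32)
    r=cv2.minAreaRect(P);return r
E
python3 - <<'E'
from h import *
c=camera_info("wrist");im=cv2.imread("pics/w1.png");v=im.max(2).astype(int);sat=v-im.min(2)
m=(v<50);m[:195]=0;m[262:]=0;m[:,:150]=0;m[:,445:]=0
P=[]
for ct in blobs(m,300):
    r=world_rect(c,ct,17);M=cv2.moments(ct);uv=(M['m10']/M['m00'],M['m01']/M['m00']);w=onplane(c,*uv,17);P.append(w);print(uv,w,r)
P=np.array(sorted(P,key=lambda p:-p[1]));print(np.linalg.norm(np.diff(P,axis=0),axis=1))
t=P[-1]-P[0];ty=-t/np.linalg.norm(t);print("tray yaw",np.arctan2(ty[1],ty[0])-np.pi/2,"row centre",P.mean(0))
for a in[(300,262),(300,268),(300,275),(300,280),(300,284)]: print("knob",a,onplane(c,*a,87),onplane(c,*a,55))
for a in[(146,260),(451,267)]: print("bar",a,onplane(c,*a,55))
# sections: grey (low saturation) in region above
m=(sat<22)&(v>60);m[:70]=0;m[150:]=0
for ct in blobs(m,150):
    r=world_rect(c,ct,29);print("sec",ct[:,0].mean(0),r)
E
python3 -c "
import cv2;im=cv2.imread('pics/w1.png');a=im[60:140,230:560];b=im[190:300,130:460]
cv2.imwrite('pics/crop1.png',cv2.resize(cv2.vconcat([a,b]),None,fx=2.4,fy=2.4,interpolation=cv2.INTER_CUBIC))"
```

```text
(412.75685474733734, 237.2238839791525) [601.696 174.901  17.   ] ((602.2037353515625, 175.30429077148438), (43.56253433227539, 43.68894577026367), 6.0448102951049805)
(365.56, 235.8954901960784) [599.793 110.001  17.   ] ((599.712890625, 109.50038146972656), (36.1456298828125, 52.712406158447266), 88.46883392333984)
(320.3204603081724, 234.66959235420322) [598.044  47.941  17.   ] ((598.2843627929688, 47.94850158691406), (36.77837371826172, 51.4821891784668), 87.79885864257812)
(275.1867585151167, 233.14466130884043) [595.857 -13.835  17.   ] ((596.0647583007812, -14.25459098815918), (50.132083892822266, 36.118858337402344), 0.06258679926395416)
(181.94347826086957, 229.65869565217392) [ 590.866 -140.872   17.   ] ((591.6497802734375, -140.89788818359375), (41.045936584472656, 43.51878356933594), 0.05720273777842522)
(230.36614956245026, 231.25178997613367) [593.135 -74.986  17.   ] ((593.2407836914062, -74.56063842773438), (36.25693130493164, 50.18063735961914), 88.67881774902344)
[64.928 62.085 61.815 61.212 65.924]
tray yaw -0.034283163345242285 row centre [596.565  17.192  17.  
[... 218 characters left out ...]
280) [627.914  17.273  87.   ] [646.357  19.12   55.   ]
knob (300, 284) [633.382  17.365  87.   ] [652.302  19.221  55.   ]
bar (146, 260) [ 617.578 -178.895   55.   ]
bar (451, 267) [627.149 213.706  55.   ]
sec [274.724 112.014] ((436.32196044921875, -13.059959411621094), (53.63743591308594, 36.90240478515625), 82.81842803955078)
sec [523.934 100.94 ] ((423.58984375, 280.0466613769531), (36.91218185424805, 54.123226165771484), 5.421544075012207)
sec [413.993 104.307] ((427.41278076171875, 150.6163330078125), (38.12441635131836, 51.95477294921875), 19.366931915283203)
sec [343.76  81.92] ((403.01556396484375, 67.01446533203125), (27.153579711914062, 30.257328033447266), 0.0409696027636528)
```

View pics/crop1.png

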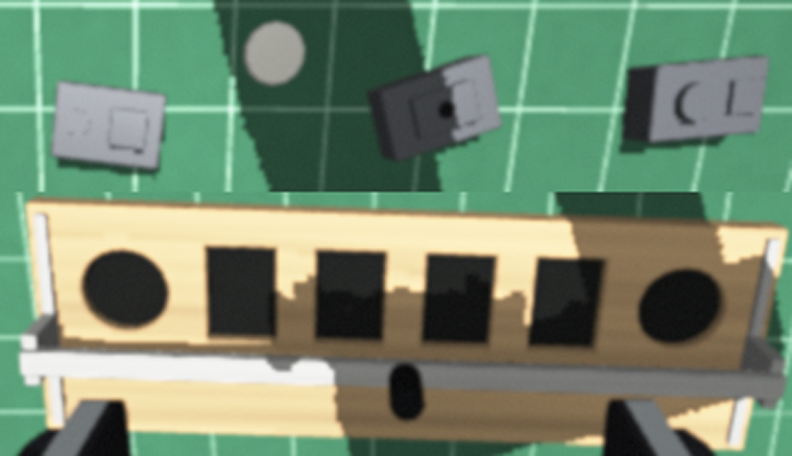

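The crop confirms three sections (the cap among them is light and round), all six pockets, and the bar part-way back. Next I pinch the knob, at about (624,16.5).

Emit:
{"fn": "send_rows", "kwargs": {
  "series": [
    [[-21,3.5,35],[0,0,0],60],
    [[-21,3.5,35],[0,0,0],60],
    [[-21,3.5,35],[0,0,0],60],
    [[-21,3.5,35],[0,0,0],60],
    [[-21,3.5,35],[0,0,0],60],
    [[-21,3.5,35],[0,0,0.035],60],
    [[0,0,15],[0,0,0],60],
    [[0,0,20],[0,0,0],60]
  ]
}}

```text
clock: 3.2
position: [625.3, 14.9, 65.1]
ee_rot: [0.018, 1.0, -0.0, -0.0]
contact_force: [-0.1, -0.4, 0.5]
gripper_width: 60.3
grasp_force: 0.0
```

Emit:
{"fn": "send_rows", "kwargs": {
  "series": [
    [[0,0,0],[0,0,0],10],
    [[0,0,0],[0,0,0],10],
    [[0,0,0],[0,0,0],10],
    [[0,0,0],[0,0,0],10],
    [[0,0,0],[0,0,0],10]
  ]
}}

```text
clock: 3.7
position: [626.3, 16.5, 68.1]
ee_rot: [0.017, 1.0, 0.0, 0.001]
contact_force: [0.0, 0.3, 3.6]
gripper_width: 15.8
grasp_force: 59.1
```

Emit:
{"fn": "send_rows", "kwargs": {
  "series": [
    [[-10,0,0],[0,0,0],10],
    [[-10,0,0],[0,0,0],10],
    [[-10,0,0],[0,0,0],10],
    [[-10,0,0],[0,0,0],10],
    [[0,0,0],[0,0,0],10]
  ]
}}

```text
clock: 4.2
position: [668.1, 15.1, 68.2]
ee_rot: [0.017, 1.0, 0.0, 0.002]
contact_force: [1.1, -0.5, 3.9]
gripper_width: 15.5
grasp_force: 59.1
```

Run:
```python
from h import *
c,im=shot("wrist","w2");im[:210]=im[:210];c2,i2=shot("side")
cv2.imwrite("pics/w2b.png",np.hstack([im,cv2.resize(i2[150:330,130:330],(467,420))])[:,:,:][::1,::1] if 0 else cv2.resize(np.hstack([im,cv2.resize(i2[150:330,130:330],(467,420))]),(800,327)))
```

```text
(no output)
```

View pics/w2b.png

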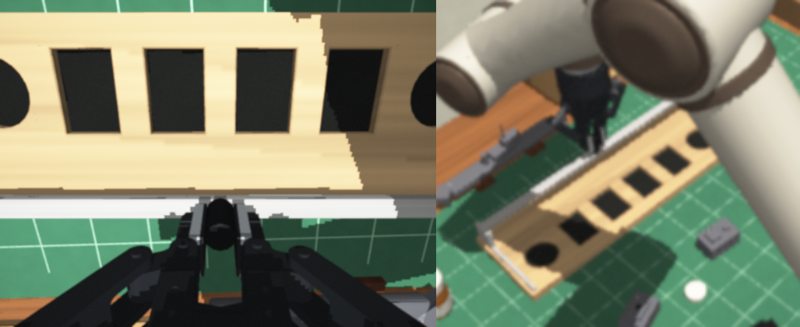

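The knob is pinched squarely and the bar is moving back with it. I continue to the stop in small steps.

Emit:
{"fn": "send_rows", "kwargs": {
  "series": [
    [[-4,0,0],[0,0,0],10],
    [[-2,0,0],[0,0,0],10],
    [[0,0,0],[0,0,0],10]
  ]
}}

```text
clock: 4.6
position: [672.1, 14.9, 68.1]
ee_rot: [0.017, 1.0, 0.0, 0.001]
contact_force: [-1.6, 1.1, 6.7]
gripper_width: 15.3
grasp_force: 59.5
```

Emit:
{"fn": "send_rows", "kwargs": {
  "series": [
    [[-2,0,0],[0,0,0],10],
    [[0,0,0],[0,0,0],10]
  ]
}}

```text
clock: 4.8
position: [673.9, 14.8, 68.1]
ee_rot: [0.017, 1.0, 0.0, 0.001]
contact_force: [-1.6, 1.9, 7.5]
gripper_width: 15.8
grasp_force: 59.5
```

Emit:
{"fn": "send_rows", "kwargs": {
  "series": [
    [[-2,0,0],[0,0,0],10],
    [[0,0,0],[0,0,0],10]
  ]
}}

```text
clock: 5.0
position: [675.8, 14.8, 68.1]
ee_rot: [0.017, 1.0, 0.0, 0.001]
contact_force: [-1.2, 1.6, 7.9]
gripper_width: 15.2
grasp_force: 59.5
```

Emit:
{"fn": "send_rows", "kwargs": {
  "series": [
    [[-2,0,0],[0,0,0],10],
    [[0,0,0],[0,0,0],10]
  ]
}}

```text
clock: 5.2
position: [675.8, 14.8, 68.1]
ee_rot: [0.017, 1.0, -0.0, -0.002]
contact_force: [-6.5, 2.0, 10.9]
gripper_width: 15.4
grasp_force: 59.8
```

Emit:
{"fn": "send_rows", "kwargs": {
  "series": [
    [[-2,0,0],[0,0,0],10],
    [[0,0,0],[0,0,0],10]
  ]
}}

```text
clock: 5.4
position: [675.8, 14.7, 68.1]
ee_rot: [0.017, 1.0, -0.0, -0.004]
contact_force: [-11.3, 2.7, 14.3]
gripper_width: 15.4
grasp_force: 60.1
```

Emit:
{"fn": "send_rows", "kwargs": {
  "series": [
    [[-2,0,0],[0,0,0],10],
    [[0,0,0],[0,0,0],10]
  ]
}}

```text
clock: 5.6
position: [675.8, 14.7, 68.1]
ee_rot: [0.018, 1.0, -0.0, -0.006]
contact_force: [-14.5, 4.4, 17.0]
gripper_width: 15.5
grasp_force: 60.5
```

The bar is at its stop, with the TCP at x = 675.8. I release and lift.

Emit:
{"fn": "send_rows", "kwargs": {
  "series": [
    [[5,0,0],[0,0,0],10],
    [[0,0,0],[0,0,0],60],
    [[0,0,0],[0,0,0],60],
    [[0,0,0],[0,0,0],60],
    [[0,0,-30],[0,0,0],60],
    [[0,0,-40],[0,0,0],80],
    [[0,0,-40],[0,0,0],80],
    [[0,0,0],[0,0,0],80]
  ]
}}

```text
clock: 6.4
position: [680.2, 14.5, 183.3]
ee_rot: [0.017, 1.0, 0.001, 0.006]
contact_force: [0.8, 0.0, 1.2]
gripper_width: 79.9
grasp_force: 0.0
```

Run:
```python
from h import *
s=monitor.read_state();print(s["position"],s["joints"],s["contact_force"],go([436,-13,130],np.radians(-7.2)))
```

```text
[680.194  14.539 183.26 ] [ 0.26   0.505  0.079  0.003 -1.132 -1.866] [0.774 0.038 1.217] [array([243.748, -35.992,  50.172]), array([-0.008,  0.011, -1.48 ])]
```

Emit:
{"fn": "send_rows", "kwargs": {
  "series": [
    [[30.5,-4.5,6],[-0.008,0.011,0],80],
    [[30.5,-4.5,6],[0,0,0],80],
    [[30.5,-4.5,6],[0,0,0],80],
    [[30.5,-4.5,6],[0,0,0],80],
    [[30.5,-4.5,6],[0,0,0],80],
    [[30.5,-4.5,6],[0,0,0],80],
    [[30.5,-4.5,6],[0,0,0],80],
    [[30.5,-4.5,6],[0,0,0],80]
  ]
}}

```text
clock: 7.2
position: [429.4, -12.9, 129.6]
ee_rot: [0.018, 1.0, 0.004, -0.006]
contact_force: [0.5, 0.3, 0.1]
gripper_width: 80.0
grasp_force: 0.0
```

Emit:
{"fn": "send_rows", "kwargs": {
  "series": [
    [[0,0,0],[0,0,0.145],80],
    [[0,0,0],[0,0,0.145],80],
    [[0,0,0],[0,0,0.145],80],
    [[0,0,0],[0,0,0.145],80],
    [[0,0,0],[0,0,0.145],80],
    [[0,0,0],[0,0,0.145],80],
    [[0,0,0],[0,0,0.145],80],
    [[0,0,0],[0,0,0.145],80]
  ]
}}

```text
clock: 8.0
position: [430.7, -12.9, 129.8]
ee_rot: [0.563, 0.826, 0.0, -0.007]
contact_force: [-1.0, -0.9, 0.0]
gripper_width: 80.1
grasp_force: 0.0
```

Emit:
{"fn": "send_rows", "kwargs": {
  "series": [
    [[0,0,0],[0,0,0.145],80],
    [[0,0,0],[0,0,0.145],80],
    [[0,0,0],[0,0,0.145],80],
    [[0,0,0],[0,0,0.065],80],
    [[0,0,0],[0,0,0],80],
    [[0,0,0],[0,0,0],80]
  ]
}}

```text
clock: 8.6
position: [439.2, -88.6, 113.9]
ee_rot: [0.715, 0.695, 0.044, -0.062]
contact_force: [-0.5, 0.5, -0.2]
gripper_width: 80.1
grasp_force: 0.0
```

```bash
cat >> h.py <<'E'
def section(f=None,z=29,show=True):
    """section nearest the image middle: top-face rectangle (grey, brighter than the side faces)"""
    s=monitor.read_state();c,im=shot("wrist",f)
    v=im.max(2).astype(int);sat=v-im.min(2);out=[]
    m=(sat<24)&(v>35);m[300:]=0
    for ct in blobs(m,400):
        r=world_rect(c,ct,z);uv=ct[:,0].mean(0);out.append((np.linalg.norm(uv-[282,205]),uv,r))
    out.sort(key=lambda o:o[0]);print("tcp",s["position"],yaw(s),s["clock"])
    for o in out[:3]:
        (x,y),(w,h),a=o[2];a=a if w>h else a+90   # long-axis direction, deg
        short=np.radians(a+90);print(o[1],"xy",(x,y),"size",sorted((w,h)),"short-axis yaw",short,"go",*go([x,y,s["position"][2]],short))
    return c,im
E
python3 - <<'E'
from h import *
section("w3");print(monitor.read_state()["joints"])
E
```

```text
tcp [439.194 -88.643 113.92 ] -0.026546613880022024 8.6
[280.568 124.49 ] xy (436.64556884765625, -12.571136474609375) size [36.64661407470703, 53.4967155456543] short-axis yaw 3.023474268709836 go [74.673 -4.544 11.613] [-0.033 -0.148  0.09 ]
[104.371 274.363] xy (303.1396789550781, -115.66499328613281) size [12.492572784423828, 40.41322326660156] short-axis yaw 3.2568202353631186 go [ -31.119 -135.33    -0.84 ] [-0.016 -0.151 -0.142]
[228.742  11.875] xy (404.9222106933594, 57.464942932128906) size [17.7762451171875, 28.28106117248535] short-axis yaw 4.674737342051204 go [142.973 -38.032  22.797] [ 0.096 -0.138 -1.557]
[ 0.054  0.249 -0.464 -0.196 -0.881 -3.096]
```

View pics/w3.png

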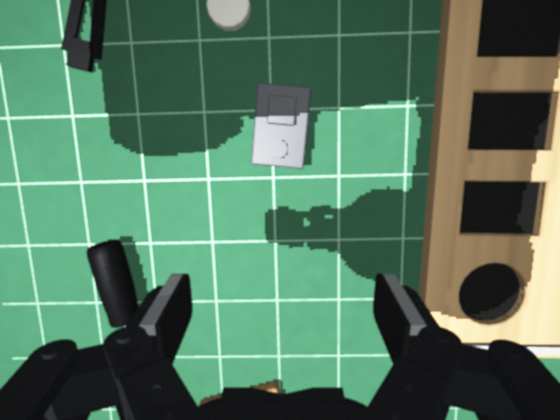

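The view shows section A at (281,124), the cap at (228,8) and the tray at the right. The last joint ran into its range, so I turn back the other way.

Emit:
{"fn": "send_rows", "kwargs": {
  "series": [
    [[0,0,0],[0,0,-0.145],80],
    [[0,0,0],[0,0,-0.145],80],
    [[0,0,0],[0,0,-0.145],80],
    [[0,0,0],[0,0,-0.145],80],
    [[0,0,0],[0,0,-0.145],80],
    [[0,0,0],[0,0,-0.145],80],
    [[0,0,0],[0,0,-0.145],80],
    [[0,0,0],[0,0,-0.145],80]
  ]
}}

```text
clock: 9.45
position: [439.4, -87.4, 114.6]
ee_rot: [0.213, 0.974, 0.071, -0.027]
contact_force: [0.8, 0.5, -0.6]
gripper_width: 80.0
grasp_force: 0.0
```

Emit:
{"fn": "send_rows", "kwargs": {
  "series": [
    [[0,0,0],[0,0,-0.145],80],
    [[0,0,0],[0,0,-0.145],80],
    [[0,0,0],[0,0,-0.145],80],
    [[0,0,0],[0,0,-0.145],80],
    [[0,0,0],[0,0,-0.145],80],
    [[0,0,0],[0,0,-0.145],80],
    [[0,0,0],[0,0,-0.145],80],
    [[0,0,0],[0,0,-0.145],80]
  ]
}}

```text
clock: 10.25
position: [439.4, -87.4, 114.6]
ee_rot: [-0.356, 0.931, 0.074, 0.017]
contact_force: [0.3, 0.3, 0.8]
gripper_width: 79.9
grasp_force: 0.0
```

Emit:
{"fn": "send_rows", "kwargs": {
  "series": [
    [[0,0,0],[0,0,-0.145],80],
    [[0,0,0],[0,0,-0.145],80],
    [[0,0,0],[0,0,-0.145],80],
    [[0,0,0],[0,0,-0.145],80],
    [[0,0,0],[0,0,0],80]
  ]
}}

```text
clock: 10.75
position: [439.5, -87.5, 114.6]
ee_rot: [-0.605, 0.793, 0.066, 0.037]
contact_force: [0.4, -0.1, 0.3]
gripper_width: 80.1
grasp_force: 0.0
```

Run:
```python
from h import *
s=monitor.read_state();print(s["position"],s["joints"],s["contact_force"],go([436.5,-12.8,130],np.radians(-7.2)))
```

```text
[439.477 -87.481 114.61 ] [ 0.056  0.248 -0.464 -0.197 -0.881 -0.197] [ 0.359 -0.129  0.316] [array([-72.585,  23.208,  -3.969]), array([ 0.051,  0.143, -0.142])]
```

Emit:
{"fn": "send_rows", "kwargs": {
  "series": [
    [[-24.2,7.7,-1.3],[0,0,0],80],
    [[-24.2,7.7,-1.3],[0,0,0],80],
    [[-24.2,7.7,-1.3],[0,0,0],80],
    [[0,0,0],[0.026,0.072,-0.071],80],
    [[0,0,0],[0.026,0.072,-0.071],80],
    [[0,0,0],[0,0,0],80],
    [[0,0,0],[0,0,0],80]
  ]
}}

```text
clock: 11.45
position: [436.4, -12.9, 129.7]
ee_rot: [-0.66, 0.751, -0.0, 0.0]
contact_force: [-0.1, 0.2, 0.8]
gripper_width: 80.1
grasp_force: 0.0
```

Run:
```python
from h import *
section("w4");print(monitor.read_state()["ee_rot"])
```

```text
tcp [436.382 -12.882 129.734] 3.0132134334481195 11.45
[280.707 204.188] xy (436.48297119140625, -15.262001037597656) size [36.06350326538086, 56.92637634277344] short-axis yaw 3.0133454681359373 go [2.051 0.038 0.108] [-0.001  0.001 -0.001]
[332.253 285.909] xy (403.3970031738281, 56.32893371582031) size [26.549943923950195, 28.57610511779785] short-axis yaw 4.583498508369526 go [-64.68   42.074   0.108] [-0.     0.001  1.57 ]
[ 91.474 290.776] xy (595.0748291015625, 34.63444137573242) size [20.27764892578125, 37.008453369140625] short-axis yaw 4.583431796184219 go [ -67.866 -150.801    0.281] [-0.     0.001  1.571]
[-0.66   0.751 -0.     0.   ]
```

View pics/w4.png

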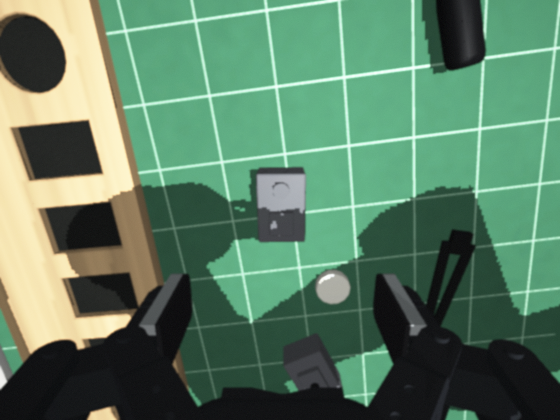

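The section sits at (281,204), right under the gripper and aligned to it. I descend and grip it.

Emit:
{"fn": "send_rows", "kwargs": {
  "series": [
    [[0.5,0,30],[0,0,0],64],
    [[0,0,30],[0,0,0],64],
    [[0,0,30],[0,0,0],64],
    [[0,0,20],[0,0,0],64],
    [[0,0,8.5],[0,0,0],64],
    [[0,0,0],[0,0,0],25],
    [[0,0,0],[0,0,0],25],
    [[0,0,0],[0,0,0],25]
  ]
}}

```text
clock: 12.3
position: [437.9, -14.1, 12.4]
ee_rot: [-0.66, 0.751, -0.001, 0.001]
contact_force: [0.3, 1.0, 0.1]
gripper_width: 34.6
grasp_force: 60.0
```

Emit:
{"fn": "send_rows", "kwargs": {
  "series": [
    [[0,0,0],[0,0,0],25],
    [[0,0,0],[0,0,0],25],
    [[0,0,-15],[0,0,0],25],
    [[0,0,-30],[0,0,0],25],
    [[0,0,-30],[0,0,0],25],
    [[0,0,0],[0,0,0],25]
  ]
}}

```text
clock: 12.9
position: [439.5, -13.4, 90.0]
ee_rot: [-0.661, 0.75, -0.003, 0.004]
contact_force: [0.4, -0.1, -0.3]
gripper_width: 34.5
grasp_force: 60.1
```

```bash
cat >> h.py <<'E'
TY=np.pi/2-0.0343; O=np.array([596.6,17.2]); ty=np.array([0.0343,0.9994])
TG={"wl":159,"p1":93,"p2":31,"p3":-31,"p4":-93,"wr":-159}
def tg(k):return O+TG[k]*ty
E
python3 - <<'E'
from h import *
s=monitor.read_state();print(s["position"],s["joints"],s["gripper_width"]);
for k in TG:print(k,tg(k))
print(go([*tg("p3"),80],TY))
E
```

```text
[439.479 -13.403  89.958] [ 0.343  0.239 -0.63   0.003 -0.692 -0.471] 34.53979224667669
wl [602.054 176.105]
p1 [599.79  110.144]
p2 [597.663  48.181]
p3 [595.537 -13.781]
p4 [593.41  -75.744]
wr [ 591.146 -141.705]
[array([ -19.297, -154.754,   11.499]), array([-0.006,  0.009,  1.478])]
```

Emit:
{"fn": "send_rows", "kwargs": {
  "series": [
    [[-4.8,-38.7,2.5],[0,0,0],25],
    [[-4.8,-38.7,2.5],[0,0,0],25],
    [[-4.8,-38.7,2.5],[0,0,0],25],
    [[-4.8,-38.7,2.5],[-0.006,0.009,0],25],
    [[0,0,0],[0,0,0.148],25],
    [[0,0,0],[0,0,0.148],25],
    [[0,0,0],[0,0,0.148],25],
    [[0,0,0],[0,0,0.148],25]
  ]
}}

```text
clock: 13.7
position: [592.1, -14.9, 75.2]
ee_rot: [-0.41, 0.912, -0.002, -0.006]
contact_force: [0.6, 0.4, -0.2]
gripper_width: 34.4
grasp_force: 60.2
```

Emit:
{"fn": "send_rows", "kwargs": {
  "series": [
    [[0,0,0],[0,0,0.148],25],
    [[0,0,0],[0,0,0.148],25],
    [[0,0,0],[0,0,0.148],25],
    [[0,0,0],[0,0,0.148],25],
    [[0,0,0],[0,0,0.148],25],
    [[0,0,0],[0,0,0.146],25],
    [[0,0,0],[0,0,0],25],
    [[0,0,0],[0,0,0],25]
  ]
}}

```text
clock: 14.5
position: [592.3, -14.9, 75.8]
ee_rot: [0.016, 1.0, -0.005, -0.004]
contact_force: [-0.6, 0.1, -0.6]
gripper_width: 34.5
grasp_force: 60.2
```

Run:
```python
from h import *
s=monitor.read_state();print(s["position"],yaw(s)-TY,s["joints"],s["gripper_width"],s["grasp_force"]);c,im=shot("wrist","w5")
print(go([*tg("p3"),80],TY))
v=im.max(2)
for ct in blobs(v<45,300):
    if ct[:,0,1].mean()<270: print(ct[:,0].mean(0),world_rect(c,ct,17))
```

```text
[592.311 -14.884  75.779] 0.0025120473141015953 [ 0.252  0.485 -0.266  0.009 -0.829 -1.861] 34.50755982995146 60.21807789802551
[array([-3.081,  1.18 , -4.14 ]), array([-0.009, -0.007,  0.002])]
[554.424 247.172] ((607.4998779296875, 156.7838592529297), (33.62104797363281, 8.001054763793945), 12.078263282775879)
[ 88.09  235.846] ((591.3631591796875, -138.48475646972656), (42.99410629272461, 42.975616455078125), 79.9063491821289)
[478.593 236.519] ((599.7291870117188, 108.81119537353516), (34.3377685546875, 52.54525375366211), 88.33262634277344)
[377.379 241.761] ((601.4113159179688, 45.385765075683594), (40.47870635986328, 59.59794235229492), 87.908935546875)
[285.872 208.853] ((576.4238891601562, -12.090896606445312), (36.70726013183594, 12.990480422973633), 88.33328247070312)
[192.011 239.465] ((597.7603149414062, -73.19950866699219), (36.691993713378906, 60.57201385498047), 89.00724029541016)
```

View pics/w5.png

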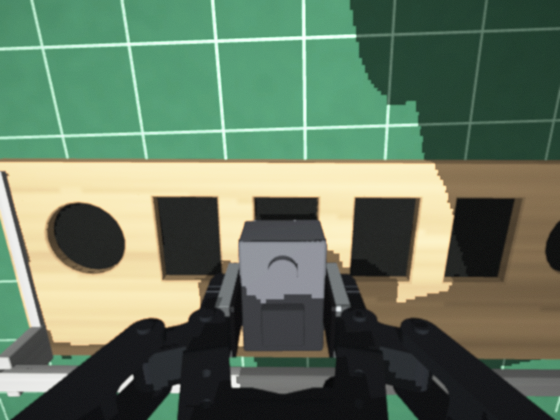

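```bash
sed -i 's/^TY=.*/TY=np.pi\/2-0.0343; O=np.array([598.2,17.8]); ty=np.array([0.0343,0.9994])/' h.py
cat >> h.py <<'E'
def heldedge(c,im,z,dz=26):
    """rows of the near-face top & bottom edge in the held block, middle columns -> world x,y"""
    g=cv2.GaussianBlur(im,(3,3),0)[:,:,:].astype(int).max(2);col=np.median(g[:,274:292],axis=1);d=np.diff(col)
    return [(v,int(d[v])) for v in range(190,270) if abs(d[v])>6]
E
python3 - <<'E'
from h import *
im=cv2.imread("pics/w5.png");c=camera_info("wrist");s=monitor.read_state()
print(heldedge(c,im,0))
for uv,z in[((248,222.5),66.4),((321,222.5),66.4),((241,241),92.4),((325,241),92.4),((245,349),92.4),((322,349),92.4)]: print(uv,onplane(c,*uv,z)-s["position"])
print(go([*tg("p3"),50],TY),tg("p3"))
E
```

```text
[(194, -8), (195, -33), (196, -64), (197, -65), (198, -33), (213, -7), (218, 11), (219, 17), (220, 15), (221, 7), (240, 20), (241, 31), (242, 22), (243, 9), (254, -15), (255, -26), (256, -23), (258, 7), (259, 25), (260, 24), (261, 13)]
(248, 222.5) [-25.722 -14.613  -9.492]
(321, 222.5) [-24.729  19.897  -9.492]
(241, 241) [-27.43  -14.593  16.508]
(325, 241) [-26.484  18.972  16.508]
(245, 349) [ 24.958 -16.455  16.508]
(322, 349) [25.788 17.952 16.508]
[array([-4.863,  2.109, 25.842]), array([-0.009, -0.007,  0.002])] [597.137 -13.181]
```

Emit:
{"fn": "send_rows", "kwargs": {
  "series": [
    [[-5.6,0.5,0],[-0.009,-0.007,0.002],25],
    [[0,0,25],[0,0,0],25],
    [[0,0,18],[0,0,0],25],
    [[0,0,0],[0,0,0],25],
    [[0,0,0],[0,0,0],25]
  ]
}}

```text
clock: 15.05
position: [598.8, -14.7, 33.5]
ee_rot: [0.018, 1.0, -0.0, 0.001]
contact_force: [-0.5, 0.1, 0.0]
gripper_width: 34.4
grasp_force: 60.1
```

Run:
```python
from h import *
s=monitor.read_state();print(s["position"],s["ee_rot"],s["gripper_width"]);c,im=shot("wrist","w6");print(go([597.9,-14.6,27],TY))
v=im.max(2)
for ct in blobs(v<45,300):
    if ct[:,0,1].mean()<290: print(ct[:,0].mean(0),world_rect(c,ct,13))
```

```text
[598.83  -14.658  33.474] [ 0.018  1.    -0.     0.001] 34.413455990857315
[array([ 1.429, -0.112,  7.134]), array([-0.   ,  0.003, -0.002])]
[ 40.104 256.429] ((593.1351928710938, -139.80203247070312), (42.85299301147461, 43.16011428833008), 73.29634094238281)
[283.749 214.425] ((573.4356689453125, -12.24966812133789), (37.74766159057617, 4.792418956756592), 87.95339965820312)
[520.363 254.471] ((601.26513671875, 110.99705505371094), (34.35797119140625, 53.72072219848633), 87.9704360961914)
```

View pics/w6.png

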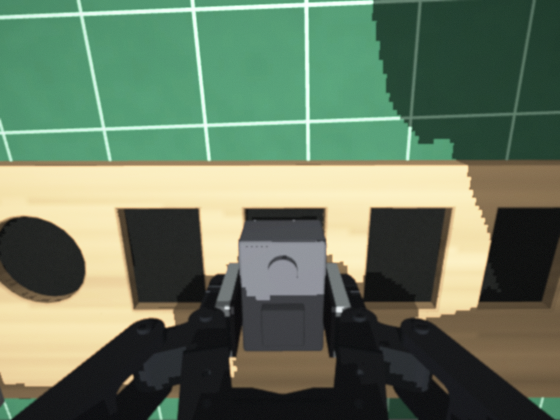

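Run:
```python
from h import *
im=cv2.imread("pics/w6.png");c=camera_info("wrist");s=monitor.read_state()
print(heldedge(c,im,0))
row=im[213].max(1).astype(int);d=np.diff(row);print([(u,d[u]) for u in range(230,340) if abs(d[u])>8])
row=im[226].max(1).astype(int);d=np.diff(row);print([(u,d[u]) for u in range(230,340) if abs(d[u])>8])
for uv,z in[((245.5,209),17),((325.5,208.5),17),((248,222),24.1),((321,222),24.1)]: print(uv,onplane(c,*uv,z)-s["position"])
```

```text
[(205, -12), (206, -36), (207, -64), (208, -60), (209, -30), (216, -7), (218, 9), (219, 17), (220, 15), (240, 17), (241, 25), (242, 19), (243, 8), (254, -16), (255, -27), (256, -22), (258, 9), (259, 27), (260, 24), (261, 12)]
[(241, np.int64(-21)), (242, np.int64(-36)), (243, np.int64(-51)), (244, np.int64(-54)), (245, np.int64(-38)), (246, np.int64(-10)), (321, np.int64(15)), (322, np.int64(21)), (323, np.int64(34)), (324, np.int64(53)), (325, np.int64(46)), (326, np.int64(22)), (327, np.int64(10))]
[(241, np.int64(-14)), (242, np.int64(-70)), (243, np.int64(-72)), (244, np.int64(-22)), (320, np.int64(-9)), (321, np.int64(11)), (322, np.int64(24)), (323, np.int64(43)), (324, np.int64(48)), (325, np.int64(33)), (326, np.int64(16))]
(245.5, 209) [-30.084 -16.065 -17.138]
(325.5, 208.5) [-28.937  23.054 -17.138]
(248, 222) [-25.911 -14.448 -10.038]
(321, 222) [-24.671  20.104 -10.038]
```

Emit:
{"fn": "send_rows", "kwargs": {
  "series": [
    [[1.5,0.4,0],[0,0.003,-0.002],25],
    [[0,0,5],[0,0,0],25],
    [[0,0,4],[0,0,0],25],
    [[0,0,0],[0,0,0],25]
  ]
}}

```text
clock: 15.5
position: [596.4, -14.2, 23.8]
ee_rot: [0.017, 1.0, -0.0, -0.002]
contact_force: [-0.3, 0.2, -1.4]
gripper_width: 34.7
grasp_force: 60.1
```

Emit:
{"fn": "send_rows", "kwargs": {
  "series": [
    [[0,0,3],[0,0,0],25],
    [[0,0,2.5],[0,0,0],25],
    [[0,0,0],[0,0,0],25]
  ]
}}

```text
clock: 15.8
position: [596.8, -14.2, 18.5]
ee_rot: [0.017, 1.0, -0.0, -0.001]
contact_force: [0.3, -0.9, -0.7]
gripper_width: 34.7
grasp_force: 60.1
```

Emit:
{"fn": "send_rows", "kwargs": {
  "series": [
    [[0,0,1],[0,0,0],25],
    [[0,0,0],[0,0,0],46],
    [[0,0,0],[0,0,0],46],
    [[0,0,0],[0,0,0],46],
    [[0,0,-25],[0,0,0],46],
    [[0,0,-40],[0,0,0],80],
    [[0,0,-40],[0,0,0],80],
    [[0,0,0],[0,0,0],80]
  ]
}}

```text
clock: 16.6
position: [601.2, -13.7, 129.4]
ee_rot: [0.017, 1.0, 0.001, 0.006]
contact_force: [2.0, -1.1, 0.5]
gripper_width: 80.1
grasp_force: 0.0
```

Run:
```python
from h import *
section("w7",z=35);s=monitor.read_state();print(s["joints"],go([429,149,130],np.radians(19.4)))
```

```text
tcp [601.158 -13.675 129.398] 1.5375327901387743 16.6
[281.633 200.929] xy (593.7836303710938, -12.976495742797852) size [35.99617385864258, 56.80118179321289] short-axis yaw 4.678627554613537 go [ 5.313  0.569 -3.103] [ 0.001  0.005 -0.001]
[361.414 199.293] xy (592.4373779296875, 44.44844055175781) size [34.562198638916016, 48.87874221801758] short-axis yaw 4.680091227948645 go [ 8.634 57.914 -3.036] [ 0.001  0.005 -0.002]
[202.529 198.29 ] xy (588.5712890625, -69.7331771850586) size [34.80768585205078, 48.808815002441406] short-axis yaw 4.678477884960275 go [  8.57  -56.333  -3.206] [ 0.001  0.005 -0.   ]
[ 0.247  0.431 -0.203  0.    -0.931 -1.852] [array([175.565, 156.784,  -4.406]), array([0.005, 0.004, 1.198])]
```

View pics/w7.png

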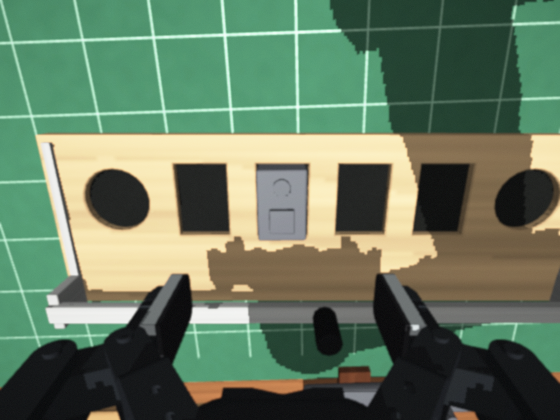

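Section A is seated square in the third pocket at (282,201). Next is section B.

Emit:
{"fn": "send_rows", "kwargs": {
  "series": [
    [[35,31.4,-1],[0.005,0.004,0],80],
    [[35,31.4,-1],[0,0,0],80],
    [[35,31.4,-1],[0,0,0],80],
    [[35,31.4,-1],[0,0,0],80],
    [[35,31.4,0],[0,0,0],80],
    [[0,0,0],[0,0,-0.139],80],
    [[0,0,0],[0,0,-0.139],80],
    [[0,0,0],[0,0,-0.139],80]
  ]
}}

```text
clock: 17.45
position: [426.6, 149.0, 126.2]
ee_rot: [-0.193, 0.981, -0.002, -0.004]
contact_force: [1.0, -0.2, -0.3]
gripper_width: 80.0
grasp_force: 0.0
```

Emit:
{"fn": "send_rows", "kwargs": {
  "series": [
    [[0,0,0],[0,0,-0.139],80],
    [[0,0,0],[0,0,-0.139],80],
    [[0,0,0],[0,0,-0.139],80],
    [[0,0,0],[0,0,-0.139],80],
    [[0,0,0],[0,0,-0.139],80],
    [[0,0,0],[0,0,-0.139],80],
    [[0,0,0],[0,0,-0.139],80],
    [[0,0,0],[0,0,-0.139],80]
  ]
}}

```text
clock: 18.25
position: [426.9, 148.4, 126.0]
ee_rot: [-0.682, 0.732, 0.0, -0.005]
contact_force: [0.1, 0.7, 0.5]
gripper_width: 79.8
grasp_force: 0.0
```

Emit:
{"fn": "send_rows", "kwargs": {
  "series": [
    [[0,0,0],[0,0,-0.139],80],
    [[0,0,0],[0,0,-0.139],80],
    [[0,0,0],[0,0,-0.139],80],
    [[0,0,0],[0,0,0],80],
    [[0,0,0],[0,0,0],80]
  ]
}}

```text
clock: 18.75
position: [427.2, 148.6, 126.4]
ee_rot: [0.816, -0.578, -0.001, 0.004]
contact_force: [0.3, -0.1, 0.1]
gripper_width: 80.2
grasp_force: 0.0
```

Run:
```python
from h import *
section("w8");print(monitor.read_state()["joints"])
```

```text
tcp [427.203 148.586 126.43 ] -2.804180255386585 18.75
[277.5   208.419] xy (429.15179443359375, 148.6947021484375) size [36.91387939453125, 58.81422424316406] short-axis yaw 3.4742200755811177 go [ 0.582 -1.737  0.114] [ 0.008 -0.003  0.005]
[347.492 116.192] xy (406.0457458496094, 70.88389587402344) size [26.82801628112793, 28.111095428466797] short-axis yaw 1.907957780542081 go [66.332 45.855  0.713] [ 0.009  0.004 -1.57 ]
[ 43.563 222.447] xy (588.3783569335938, 215.1643829345703) size [7.804007053375244, 65.01952362060547] short-axis yaw 4.690642006397266 go [  -9.34  -173.989   -1.375] [ 0.009  0.003 -1.211]
[ 0.696  0.211 -0.542 -0.    -0.826 -0.358]
```

Emit:
{"fn": "send_rows", "kwargs": {
  "series": [
    [[-1.8,-2.5,0],[0.008,-0.003,0.005],64],
    [[0,0,30],[0,0,0],64],
    [[0,0,30],[0,0,0],64],
    [[0,0,30],[0,0,0],64],
    [[0,0,16],[0,0,0],64],
    [[0,0,8],[0,0,0],64],
    [[0,0,0],[0,0,0],25],
    [[0,0,0],[0,0,0],25]
  ]
}}

```text
clock: 19.6
position: [430.0, 151.9, 13.6]
ee_rot: [0.815, -0.579, 0.0, -0.001]
contact_force: [-0.3, -0.6, 2.3]
gripper_width: 36.0
grasp_force: 2.7
```

Emit:
{"fn": "send_rows", "kwargs": {
  "series": [
    [[0,0,0],[0,0,0],25],
    [[0,0,0],[0,0,0],25],
    [[0,0,0],[0,0,0],25]
  ]
}}

```text
clock: 19.9
position: [430.0, 152.0, 13.9]
ee_rot: [0.815, -0.579, 0.0, -0.001]
contact_force: [-0.5, 0.2, 5.0]
gripper_width: 35.1
grasp_force: 60.7
```

Emit:
{"fn": "send_rows", "kwargs": {
  "series": [
    [[0,0,-15],[0,0,0],25],
    [[0,0,-30],[0,0,0],25],
    [[0,0,-25],[0,0,0],25],
    [[0,0,0],[0,0,0],25]
  ]
}}

```text
clock: 20.3
position: [431.4, 152.9, 86.3]
ee_rot: [0.815, -0.579, 0.001, -0.004]
contact_force: [1.0, -0.0, -0.5]
gripper_width: 34.5
grasp_force: 60.1
```

Run:
```python
from h import *
s=monitor.read_state();print(s["position"],s["joints"],s["gripper_width"],go([598.9,47.8,80],TY))
```

```text
[431.427 152.858  86.298] [ 0.698  0.273 -0.591  0.001 -0.698 -0.362] 34.51203922565266 [array([ 154.43 , -123.399,    6.932]), array([-0.009, -0.003, -1.2  ])]
```

Emit:
{"fn": "send_rows", "kwargs": {
  "series": [
    [[38.5,-30.8,2],[-0.009,-0.003,0],25],
    [[38.5,-30.8,2],[0,0,0],25],
    [[38.5,-30.8,2],[0,0,0],25],
    [[38.5,-30.8,2],[0,0,0],25],
    [[0,0,0],[0,0,0.139],25],
    [[0,0,0],[0,0,0.139],25],
    [[0,0,0],[0,0,0.139],25],
    [[0,0,0],[0,0,0.139],25]
  ]
}}

```text
clock: 21.1
position: [595.7, 46.2, 72.5]
ee_rot: [-0.622, 0.783, 0.003, -0.004]
contact_force: [-0.8, -0.2, 1.3]
gripper_width: 34.8
grasp_force: 60.2
```

Emit:
{"fn": "send_rows", "kwargs": {
  "series": [
    [[0,0,0],[0,0,0.139],25],
    [[0,0,0],[0,0,0.139],25],
    [[0,0,0],[0,0,0.139],25],
    [[0,0,0],[0,0,0.139],25],
    [[0,0,0],[0,0,0.139],25],
    [[0,0,0],[0,0,0.139],25],
    [[0,0,0],[0,0,0.139],25],
    [[0,0,0],[0,0,0.139],25]
  ]
}}

```text
clock: 21.9
position: [595.7, 46.4, 72.8]
ee_rot: [-0.116, 0.993, 0.001, -0.005]
contact_force: [0.6, 0.1, -0.2]
gripper_width: 34.4
grasp_force: 60.2
```

Emit:
{"fn": "send_rows", "kwargs": {
  "series": [
    [[0,0,0],[0,0,0.139],25],
    [[0,0,0],[0,0,0.137],25],
    [[0,0,0],[0,0,0],25],
    [[0,0,0],[0,0,0],25]
  ]
}}

```text
clock: 22.3
position: [596.0, 46.5, 73.2]
ee_rot: [0.018, 1.0, -0.0, -0.005]
contact_force: [0.1, 0.6, 0.1]
gripper_width: 34.9
grasp_force: 60.2
```

Run:
```python
from h import *
s=monitor.read_state();c,im=shot("wrist","w9");print(s["position"],s["joints"],s["gripper_width"],s["grasp_force"],go([598.9,47.8,36],TY))
print(heldedge(c,im,0))
```

```text
[595.967  46.459  73.212] [ 0.347  0.497 -0.247 -0.005 -0.836 -1.949] 34.90065035655795 60.22581696510315 [array([-3.142,  1.409, 37.33 ]), array([-0.   , -0.01 , -0.001])]
[(193, -11), (194, -41), (195, -70), (196, -60), (197, -25), (210, -7), (213, 9), (214, 17), (215, 17), (216, 9), (234, 18), (235, 28), (236, 21), (237, 8), (261, -9), (262, -22), (263, -27), (264, -18), (267, 14), (268, 22), (269, 22)]
```

Emit:
{"fn": "send_rows", "kwargs": {
  "series": [
    [[-5.3,1.5,0],[0,-0.01,0],25],
    [[0,0,20],[0,0,0],25],
    [[0,0,17],[0,0,0],25],
    [[0,0,0],[0,0,0],25],
    [[0,0,0],[0,0,0],25]
  ]
}}

```text
clock: 22.85
position: [602.1, 47.9, 36.9]
ee_rot: [0.018, 1.0, -0.0, 0.001]
contact_force: [0.3, 0.8, -0.7]
gripper_width: 34.4
grasp_force: 60.2
```

```bash
cat >> h.py <<'E'
def fit(im):
    """pixel edges: pocket near rim row, held-block bottom-edge row, pocket columns, block columns"""
    g=cv2.GaussianBlur(im,(3,3),0).max(2).astype(float);col=np.median(g[:,274:292],axis=1);d=np.diff(col)
    r0=195+np.argmin(d[195:214]);r1=r0+4+np.argmax(d[r0+4:r0+26])
    def cols(r):
        w=np.diff(np.median(g[r-1:r+2],axis=0));return 225+np.argmin(w[225:265]),305+np.argmax(w[305:345])
    return r0,r1,cols(r0+5),cols(r1+6)
E
python3 - <<'E'
from h import *
print(fit(cv2.imread("pics/w6.png")))
s=monitor.read_state();c,im=shot("wrist","w10");print(s["position"],s["gripper_width"],go([601.1,47.8,36],TY))
print(fit(im))
E
```

```text
(np.int64(207), np.int64(219), (np.int64(243), np.int64(324)), (np.int64(243), np.int64(324)))
[602.127  47.911  36.913] 34.40658472451138 [array([ 1.441, -0.31 ,  1.554]), array([ 0.   ,  0.002, -0.003])]
(np.int64(203), np.int64(215), (np.int64(243), np.int64(322)), (np.int64(243), np.int64(322)))
```

View pics/w10.png

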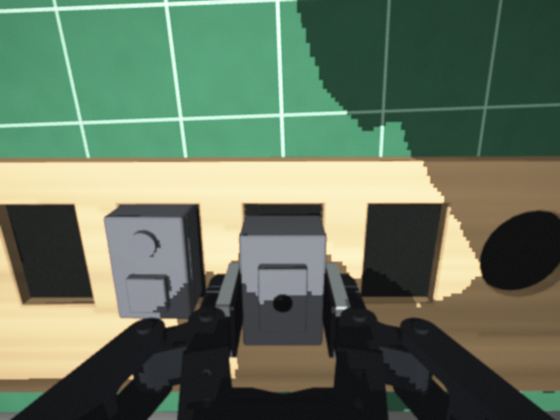

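Emit:
{"fn": "send_rows", "kwargs": {
  "series": [
    [[1.5,0.2,0],[0,0.002,-0.003],25],
    [[0,0,6],[0,0,0],25],
    [[0,0,4],[0,0,0],25],
    [[0,0,0],[0,0,0],25]
  ]
}}

```text
clock: 23.3
position: [599.9, 48.1, 26.3]
ee_rot: [0.017, 1.0, -0.0, -0.001]
contact_force: [0.6, 0.2, -1.5]
gripper_width: 34.6
grasp_force: 60.2
```

Emit:
{"fn": "send_rows", "kwargs": {
  "series": [
    [[0,0,3],[0,0,0],25],
    [[0,0,3],[0,0,0],25],
    [[0,0,1],[0,0,0],25],
    [[0,0,0],[0,0,0],25]
  ]
}}

```text
clock: 23.7
position: [600.1, 48.1, 20.0]
ee_rot: [0.017, 1.0, -0.0, -0.001]
contact_force: [-0.4, -0.0, 3.0]
gripper_width: 34.7
grasp_force: 60.4
```

Emit:
{"fn": "send_rows", "kwargs": {
  "series": [
    [[0,0,0],[0,0,0],46],
    [[0,0,0],[0,0,0],46],
    [[0,0,0],[0,0,0],46],
    [[0,0,-25],[0,0,0],46],
    [[0,0,-40],[0,0,0],80],
    [[0,0,-40],[0,0,0],80],
    [[0,0,0],[0,0,0],80]
  ]
}}

```text
clock: 24.4
position: [604.4, 49.0, 131.4]
ee_rot: [0.017, 1.0, 0.001, 0.006]
contact_force: [0.1, -0.0, 0.1]
gripper_width: 80.0
grasp_force: 0.0
```

Run:
```python
from h import *
section("w11",z=35);s=monitor.read_state();print(s["joints"],go([424,280,127],np.radians(5.4)))
```

```text
tcp [604.435  48.988 131.425] 1.537493208797183 24.4
[280.655 198.193] xy (595.4320678710938, 49.33635711669922) size [35.772342681884766, 55.44246292114258] short-axis yaw 4.677813825742463 go [ 6.95   0.38  -3.128] [0.002 0.006 0.   ]
[360.464 198.04 ] xy (594.913818359375, 106.49519348144531) size [34.65734100341797, 49.087181091308594] short-axis yaw 4.678374953784143 go [ 9.436 57.487 -3.002] [ 0.002  0.006 -0.   ]
[196.629 197.975] xy (593.6140747070312, -11.328950881958008) size [39.59897232055664, 56.5873908996582] short-axis yaw 4.661042169303526 go [  6.678 -60.312  -3.276] [0.003 0.006 0.017]
[ 0.348  0.436 -0.188  0.    -0.94  -1.954] [array([186.245, 224.996,   0.741]), array([0.007, 0.003, 1.442])]
```

Emit:
{"fn": "send_rows", "kwargs": {
  "series": [
    [[31,37.5,0],[0.007,0.003,0],80],
    [[31,37.5,0],[0,0,0],80],
    [[31,37.5,0],[0,0,0],80],
    [[31,37.5,0],[0,0,0],80],
    [[31,37.5,0],[0,0,0],80],
    [[31,37.5,0],[0,0,0],80],
    [[0,0,0],[0,0,-0.1416],80],
    [[0,0,0],[0,0,-0.1416],80]
  ]
}}

```text
clock: 25.25
position: [420.6, 280.4, 123.1]
ee_rot: [-0.128, 0.992, -0.004, -0.003]
contact_force: [0.4, -0.8, -0.5]
gripper_width: 79.9
grasp_force: 0.0
```

Emit:
{"fn": "send_rows", "kwargs": {
  "series": [
    [[0,0,0],[0,0,-0.1416],80],
    [[0,0,0],[0,0,-0.1416],80],
    [[0,0,0],[0,0,-0.1416],80],
    [[0,0,0],[0,0,-0.1416],80],
    [[0,0,0],[0,0,-0.1416],80],
    [[0,0,0],[0,0,-0.1416],80],
    [[0,0,0],[0,0,-0.1416],80],
    [[0,0,0],[0,0,-0.1416],80]
  ]
}}

```text
clock: 26.05
position: [421.7, 278.9, 123.0]
ee_rot: [-0.639, 0.769, -0.001, -0.005]
contact_force: [-0.2, 0.9, -0.6]
gripper_width: 80.1
grasp_force: 0.0
```

Emit:
{"fn": "send_rows", "kwargs": {
  "series": [
    [[0,0,0],[0,0,-0.1416],80],
    [[0,0,0],[0,0,-0.1416],80],
    [[0,0,0],[0,0,0],80],
    [[0,0,0],[0,0,0],80]
  ]
}}

```text
clock: 26.45
position: [421.9, 279.1, 123.4]
ee_rot: [0.738, -0.674, 0.001, 0.005]
contact_force: [0.1, 0.5, 0.1]
gripper_width: 79.7
grasp_force: 0.0
```

Run:
```python
from h import *
section("w12");print(monitor.read_state()["joints"])
```

```text
tcp [421.942 279.09  123.432] -3.0510461374017717 26.45
[278.227 210.609] xy (423.5408935546875, 279.3281555175781) size [36.52564239501953, 58.436588287353516] short-axis yaw 3.239262613507471 go [-0.021 -1.511  0.178] [ 0.006 -0.007 -0.007]
[ 43.037 106.947] xy (583.7366333007812, 219.96450805664062) size [6.206180095672607, 56.47415542602539] short-axis yaw 4.678928758132825 go [  73.665 -155.644   -0.176] [ 0.01  -0.002 -1.446]
[  9.009 237.886] xy (618.7646484375, 318.0890808105469) size [17.1524658203125, 41.913246154785156] short-axis yaw 3.0570354247670144 go [ -20.864 -199.447   -1.104] [ 0.005 -0.008  0.176]
[ 0.906  0.299 -0.424  0.001 -0.857 -0.816]
```

View pics/w12.png

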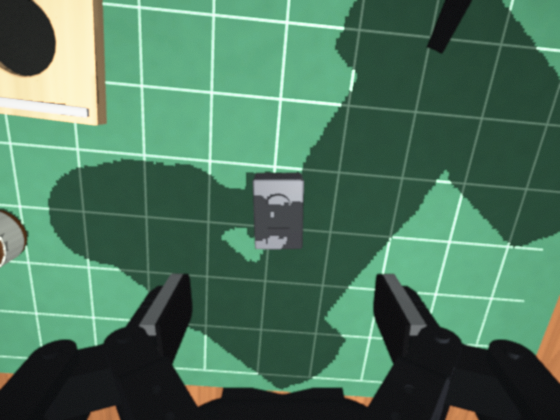

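Emit:
{"fn": "send_rows", "kwargs": {
  "series": [
    [[0,-2.5,0],[0.006,-0.007,-0.007],64],
    [[0,0,30],[0,0,0],64],
    [[0,0,30],[0,0,0],64],
    [[0,0,28],[0,0,0],64],
    [[0,0,14],[0,0,0],64],
    [[0,0,7],[0,0,0],64],
    [[0,0,0],[0,0,0],25],
    [[0,0,0],[0,0,0],25]
  ]
}}

```text
clock: 27.3
position: [425.4, 280.2, 15.8]
ee_rot: [0.742, -0.671, 0.0, -0.001]
contact_force: [0.6, 1.2, 2.1]
gripper_width: 36.0
grasp_force: 2.2
```

Emit:
{"fn": "send_rows", "kwargs": {
  "series": [
    [[0,0,0],[0,0,0],25],
    [[0,0,0],[0,0,0],25],
    [[0,0,0],[0,0,0],25]
  ]
}}

```text
clock: 27.6
position: [425.4, 280.3, 16.1]
ee_rot: [0.742, -0.671, 0.0, -0.002]
contact_force: [-1.3, 0.2, 4.5]
gripper_width: 34.3
grasp_force: 61.0
```

Emit:
{"fn": "send_rows", "kwargs": {
  "series": [
    [[0,0,-15],[0,0,0],25],
    [[0,0,-30],[0,0,0],25],
    [[0,0,-25],[0,0,0],25],
    [[0,0,0],[0,0,0],25]
  ]
}}

```text
clock: 28.0
position: [426.5, 281.5, 88.7]
ee_rot: [0.742, -0.67, 0.0, -0.005]
contact_force: [0.1, 0.6, 0.1]
gripper_width: 34.2
grasp_force: 60.5
```

Run:
```python
from h import *
s=monitor.read_state();print(s["position"],s["joints"],s["gripper_width"],go([601.0,110,80],TY))
```

```text
[426.527 281.533  88.653] [ 0.902  0.347 -0.464  0.002 -0.751 -0.802] 34.226576702863355 [array([ 188.36 , -156.156,    8.672]), array([-0.01 , -0.   , -1.435])]
```

Emit:
{"fn": "send_rows", "kwargs": {
  "series": [
    [[37.7,-31.2,1],[-0.01,0,0],25],
    [[37.7,-31.2,1],[0,0,0],25],
    [[37.7,-31.2,1],[0,0,0],25],
    [[37.7,-31.2,1],[0,0,0],25],
    [[37.7,-31.2,1],[0,0,0],25],
    [[0,0,0],[0,0,0.1422],25],
    [[0,0,0],[0,0,0.1422],25],
    [[0,0,0],[0,0,0.1422],25]
  ]
}}

```text
clock: 28.8
position: [598.5, 106.8, 77.5]
ee_rot: [-0.58, 0.815, 0.003, -0.005]
contact_force: [-0.2, -0.4, -0.4]
gripper_width: 34.4
grasp_force: 60.5
```

Emit:
{"fn": "send_rows", "kwargs": {
  "series": [
    [[0,0,0],[0,0,0.1422],25],
    [[0,0,0],[0,0,0.1422],25],
    [[0,0,0],[0,0,0.1422],25],
    [[0,0,0],[0,0,0.1422],25],
    [[0,0,0],[0,0,0.1422],25],
    [[0,0,0],[0,0,0.1422],25],
    [[0,0,0],[0,0,0.1422],25],
    [[0,0,0],[0,0,0.1422],25]
  ]
}}

```text
clock: 29.6
position: [598.2, 107.6, 77.8]
ee_rot: [-0.05, 0.999, -0.0, -0.005]
contact_force: [-0.2, 0.5, -1.1]
gripper_width: 34.1
grasp_force: 60.6
```

Emit:
{"fn": "send_rows", "kwargs": {
  "series": [
    [[0,0,0],[0,0,0.142],25],
    [[0,0,0],[0,0,0],25],
    [[0,0,0],[0,0,0],25]
  ]
}}

```text
clock: 29.9
position: [598.5, 107.7, 78.3]
ee_rot: [0.016, 1.0, -0.0, -0.005]
contact_force: [-0.5, 0.2, -0.7]
gripper_width: 34.6
grasp_force: 60.6
```

Run:
```python
from h import *
s=monitor.read_state();c,im=shot("wrist","w13");print(s["position"],s["joints"],s["gripper_width"],s["grasp_force"],go([601,110,39],TY))
print(heldedge(c,im,0))
```

```text
[598.497 107.701  78.275] [ 0.442  0.505 -0.215 -0.005 -0.859 -2.042] 34.616936893668104 60.5730664730072 [array([-2.685,  2.364, 39.427]), array([-0.001, -0.01 ,  0.002])]
[(191, -28), (192, -66), (193, -71), (194, -36), (211, -7), (215, 9), (216, 17), (217, 17), (218, 10), (236, 20), (237, 32), (238, 23), (239, 8), (258, -9), (259, -21), (260, -26), (261, -18), (265, 15), (266, 25), (267, 23), (268, 13)]
```

Emit:
{"fn": "send_rows", "kwargs": {
  "series": [
    [[-2.9,2.4,0],[0,-0.01,0.002],25],
    [[0,0,20],[0,0,0],25],
    [[0,0,19],[0,0,0],25],
    [[0,0,0],[0,0,0],25],
    [[0,0,0],[0,0,0],25]
  ]
}}

```text
clock: 30.45
position: [602.2, 110.2, 40.0]
ee_rot: [0.018, 1.0, -0.001, 0.001]
contact_force: [0.5, 0.6, 0.1]
gripper_width: 34.4
grasp_force: 60.5
```

Run:
```python
from h import *
s=monitor.read_state();c,im=shot("wrist","w14");print(s["position"],s["gripper_width"],go([601.1,110,39],TY))
print(fit(im))
for f,b,zz in(("w6",9.4,33.47),("w10",10.9,36.9),(None,13.1,s["position"][2])):
    i=im if f is None else cv2.imread(f"pics/{f}.png");r=fit(i);dz=s["position"][2]-zz
    print([ (onplane(c,283,r[0],17+dz)-s["position"])[0],(onplane(c,283,r[1],zz-b+dz)-s["position"])[0]])
```

```text
[602.171 110.184  40.014] 34.44662349612259 [array([ 1.563, -0.455,  1.697]), array([-0.   ,  0.003, -0.001])]
(np.int64(205), np.int64(216), (np.int64(243), np.int64(321)), (np.int64(243), np.int64(320)))
[np.float64(-30.674429250574804), np.float64(-27.0519775508659)]
[np.float64(-31.634370730366527), np.float64(-28.516440784339693)]
[np.float64(-29.596483871239116), np.float64(-27.230556928345663)]
```

Emit:
{"fn": "send_rows", "kwargs": {
  "series": [
    [[0.3,0,0],[0,0.002,0],25],
    [[0,0,6],[0,0,0],25],
    [[0,0,4],[0,0,0],25],
    [[0,0,0],[0,0,0],25]
  ]
}}

```text
clock: 30.9
position: [601.1, 109.9, 29.3]
ee_rot: [0.018, 1.0, -0.001, -0.001]
contact_force: [-0.1, -0.4, 0.5]
gripper_width: 34.6
grasp_force: 60.5
```

Emit:
{"fn": "send_rows", "kwargs": {
  "series": [
    [[0,0,3],[0,0,0],25],
    [[0,0,3],[0,0,0],25],
    [[0,0,2],[0,0,0],25],
    [[0,0,0],[0,0,0],25]
  ]
}}

```text
clock: 31.3
position: [601.6, 110.1, 22.2]
ee_rot: [0.018, 1.0, -0.0, -0.001]
contact_force: [-0.9, 0.7, 2.7]
gripper_width: 34.5
grasp_force: 60.8
```

Emit:
{"fn": "send_rows", "kwargs": {
  "series": [
    [[0,0,0],[0,0,0],46],
    [[0,0,0],[0,0,0],46],
    [[0,0,0],[0,0,0],46],
    [[0,0,-25],[0,0,0],46],
    [[0,0,-40],[0,0,0],80],
    [[0,0,-40],[0,0,0],80],
    [[0,0,0],[0,0,0],80]
  ]
}}

```text
clock: 32.0
position: [605.7, 111.4, 133.6]
ee_rot: [0.018, 1.0, 0.002, 0.006]
contact_force: [-0.5, -0.2, 0.4]
gripper_width: 80.1
grasp_force: 0.0
```

Run:
```python
from h import *
section("w15",z=35);s=monitor.read_state();print(s["joints"],go([417,-300,240],TY))
```

```text
tcp [605.709 111.403 133.648] 1.5355265390903308 32.0
[280.059 199.067] xy (598.558837890625, 111.2334213256836) size [35.84735870361328, 56.89508056640625] short-axis yaw 4.676256409136985 go [ 5.145  0.101 -3.169] [ 0.003  0.006 -0.   ]
[360.232 197.434] xy (599.7991333007812, 168.69256591796875) size [35.09398651123047, 41.010765075683594] short-axis yaw 2.193113423996362 go [ 5.998 57.567 -3.03 ] [ 0.     0.007 -0.659]
[198.884 198.763] xy (595.9598999023438, 51.671546936035156) size [39.18423843383789, 56.07659912109375] short-axis yaw 4.67878787691116 go [  5.573 -59.516  -3.322] [ 0.003  0.006 -0.003]
[ 0.445  0.448 -0.162  0.001 -0.954 -2.053] [array([ 170.954, -417.2  , -111.589]), array([ 0.003,  0.006, -0.002])]
```

Emit:
{"fn": "send_rows", "kwargs": {
  "series": [
    [[5,-10,-30],[0.003,0.006,0],80],
    [[15,-37,-20],[0,0,0],80],
    [[15,-37,-10],[0,0,0],80],
    [[15,-37,-10],[0,0,0],80],
    [[15,-37,-10],[0,0,0],80],
    [[15,-37,-10],[0,0,0],80],
    [[15,-37,-10],[0,0,0],80],
    [[15,-37,-8],[0,0,0],80]
  ]
}}

```text
clock: 32.85
position: [481.2, -155.5, 236.1]
ee_rot: [0.018, 1.0, -0.002, -0.004]
contact_force: [1.1, -0.9, -0.2]
gripper_width: 80.0
grasp_force: 0.0
```

Emit:
{"fn": "send_rows", "kwargs": {
  "series": [
    [[15,-37,0],[0,0,0],80],
    [[15,-37,0],[0,0,0],80],
    [[15,-37,0],[0,0,0],80],
    [[16,-37,0],[0,0,0],80],
    [[15,-37,0],[0,0,0],80],
    [[0,0,0],[0,0,0],80],
    [[0,0,0],[0,0,0],80]
  ]
}}

```text
clock: 33.55
position: [398.9, -336.8, 236.5]
ee_rot: [0.02, 1.0, -0.001, -0.004]
contact_force: [-0.6, 0.4, 0.9]
gripper_width: 79.9
grasp_force: 0.0
```

Run:
```python
from h import *
s=monitor.read_state();c,im=shot("wrist","w16");print(s["position"],s["joints"],yaw(s))
```

```text
[ 398.869 -336.755  236.502] [-0.387  0.208 -0.232  0.006 -1.138 -1.225] 1.5317442456463923
```

View pics/w16.png

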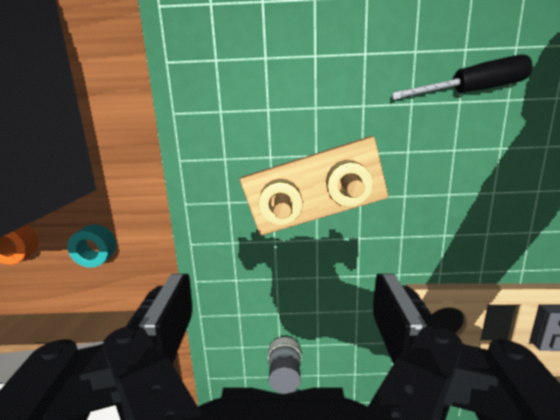

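The view shows the cream rolls at (281,204) and (350,183) on their posts. The orange ring (12,246) and turquoise ring (92,247) are lookalikes and stay put.

Run:
```python
from h import *
c=camera_info("wrist");im=cv2.imread("pics/w16.png");s=monitor.read_state()
for p in((266,196),(296,212),(281,187),(365,176),(340,168),(315,175),(255,185),(315,205)):print(p,im[p[1],p[0]])
for uv in((241,179),(375,137),(388,196),(262,234)):print(onplane(c,*uv,15))
hsv=cv2.cvtColor(im,cv2.COLOR_BGR2HSV);roi=np.zeros(im.shape[:2],bool);roi[130:240,235:395]=1
S=hsv[:,:,1].astype(int);V=hsv[:,:,2]
m=roi&(S<115)&(V>150)&(hsv[:,:,0]<35)
for ct in blobs(m,200):
    (u,v),r=cv2.minEnclosingCircle(ct);print((u,v),r,onplane(c,u,v,39),"D",2*r*(s["position"][2]+143-39)/344.7)
```

```text
(266, 196) [186 242 249]
(296, 212) [180 240 247]
(281, 187) [193 245 250]
(365, 176) [182 240 248]
(340, 168) [206 249 252]
(315, 175) [157 222 247]
(255, 185) [158 223 247]
(315, 205) [149 215 243]
[ 400.155 -380.773   15.   ]
[ 360.652 -237.767   15.   ]
[ 425.189 -220.589   15.   ]
[ 465.069 -361.6     15.   ]
(314.2220153808594, 182.10362243652344) 74.28695678710938 [ 400.713 -303.489   39.   ] D 146.8892701198278
```

```bash
cat >> h.py <<'E'
def rolls(f=None,z=39,im=None):
    s=monitor.read_state();c=camera_info("wrist")
    if im is None:c,im=shot("wrist",f)
    hsv=cv2.cvtColor(im,cv2.COLOR_BGR2HSV);H,S,V=[hsv[:,:,i].astype(int) for i in range(3)]
    m=(S<80)&(S>35)&(V>120)&(H>18)&(H<35);m[310:]=0
    for ct in blobs(m,300):
        P=np.array([onplane(c,u,v,z)[:2] for u,v in ct[:,0]],np.float32);(x,y),r=cv2.minEnclosingCircle(P);e=cv2.fitEllipse(P)
        print(ct[:,0].mean(0),"circ",(x,y),2*r,"ell",e)
    print("tcp",s["position"],yaw(s))
    return c,im
E
python3 - <<'E'
from h import *
rolls(im=cv2.imread("pics/w16.png"))
E
```

```text
[279.779 203.159] circ (422.0157165527344, -339.1514587402344) 44.05408477783203 ell ((422.0984191894531, -339.29132080078125), (41.84510803222656, 43.15599060058594), 82.65723419189453)
[349.88  183.821] circ (404.2022399902344, -266.81842041015625) 43.93095016479492 ell ((404.315673828125, -267.20953369140625), (42.00541305541992, 42.768489837646484), 113.35034942626953)
tcp [ 399.391 -336.107  236.792] 1.533369162639724
```

Emit:
{"fn": "send_rows", "kwargs": {
  "series": [
    [[-1.2,34.8,48],[0,0,0],80],
    [[-1.2,34.8,48],[0,0,0],80],
    [[0,0,0],[0,0,-0.1423],80],
    [[0,0,0],[0,0,-0.1423],80],
    [[0,0,0],[0,0,-0.1423],80],
    [[0,0,0],[0,0,-0.1423],80],
    [[0,0,0],[0,0,-0.1423],80],
    [[0,0,0],[0,0,-0.1423],80]
  ]
}}

```text
clock: 34.4
position: [403.9, -276.7, 156.4]
ee_rot: [-0.401, 0.916, 0.0, -0.004]
contact_force: [-0.4, 0.3, 0.1]
gripper_width: 80.2
grasp_force: 0.0
```

Emit:
{"fn": "send_rows", "kwargs": {
  "series": [
    [[0,0,0],[0,0,-0.1423],80],
    [[0,0,0],[0,0,-0.1423],80],
    [[0,0,0],[0,0,-0.1423],80],
    [[0,0,0],[0,0,-0.1423],80],
    [[0,0,0],[0,0,-0.1423],80],
    [[0,0,0],[0,0,-0.1423],80],
    [[0,0,0],[0,0,-0.1423],80],
    [[0,0,0],[0,0,0],80]
  ]
}}

```text
clock: 35.2
position: [403.8, -276.9, 156.5]
ee_rot: [0.788, -0.616, -0.002, 0.003]
contact_force: [0.5, 0.4, -0.6]
gripper_width: 79.7
grasp_force: 0.0
```

Run:
```python
from h import *
rolls("w17");s=monitor.read_state();print(s["joints"],s["ee_rot"],go([404.3,-267,140],np.radians(13.8)))
```

```text
[281.4   225.117] circ (403.03759765625, -266.134765625) 43.54227828979492 ell ((401.1271057128906, -262.574462890625), (28.48490333557129, 38.96571350097656), 120.4445571899414)
[274.281 116.371] circ (421.6836242675781, -339.9523620605469) 44.20775604248047 ell ((423.8938903808594, -338.59637451171875), (37.117431640625, 43.86166763305664), 30.667320251464844)
tcp [ 403.846 -276.853  156.454] -2.8971312139394105
[-0.266  0.231 -0.425  0.006 -0.921  0.504] [ 0.787 -0.617 -0.002  0.003] [array([-9.641, -3.036, 16.438]), array([ 0.008, -0.001,  0.001])]
```

Emit:
{"fn": "send_rows", "kwargs": {
  "series": [
    [[-8.9,-2.9,20],[0.008,0,0],80],
    [[0,0,30],[0,0,0],80],
    [[0,0,30],[0,0,0],76],
    [[0,0,25],[0,0,0],76],
    [[0,0,15],[0,0,0],76],
    [[0,0,8],[0,0,0],76],
    [[0,0,0],[0,0,0],76],
    [[0,0,0],[0,0,0],76]
  ]
}}

```text
clock: 36.05
position: [404.7, -269.0, 29.2]
ee_rot: [0.787, -0.616, 0.001, 0.0]
contact_force: [-0.3, 0.0, 0.1]
gripper_width: 75.8
grasp_force: 0.0
```

Emit:
{"fn": "send_rows", "kwargs": {
  "series": [
    [[0,0,0],[0,0,0],30],
    [[0,0,0],[0,0,0],30],
    [[0,0,0],[0,0,0],30],
    [[0,0,0],[0,0,0],30],
    [[0,0,0],[0,0,0],30]
  ]
}}

```text
clock: 36.55
position: [404.7, -269.2, 30.2]
ee_rot: [0.787, -0.616, 0.002, 0.0]
contact_force: [-1.6, 2.6, 8.8]
gripper_width: 42.8
grasp_force: 59.6
```

Emit:
{"fn": "send_rows", "kwargs": {
  "series": [
    [[0,0,-10],[0,0,0],30],
    [[0,0,-20],[0,0,0],30],
    [[0,0,-20],[0,0,0],30],
    [[0,0,-20],[0,0,0],30],
    [[0,0,-15],[0,0,0],30],
    [[0,0,0],[0,0,0],30]
  ]
}}

```text
clock: 37.15
position: [405.5, -269.4, 116.3]
ee_rot: [0.787, -0.616, 0.004, -0.001]
contact_force: [0.3, 0.5, -0.6]
gripper_width: 42.7
grasp_force: 60.9
```

Run:
```python
from h import *
c,im=rolls("w18",z=125-30+39)
s=monitor.read_state();print(s["position"],s["joints"],s["gripper_width"],s["grasp_force"],tg("wr"),go([*(tg("wr")+[0,-1.2]),100],-0.0343))
```

```text
[266.933 110.307] circ (422.92333984375, -342.93414306640625) 25.203609466552734 ell ((422.4169921875, -343.4600830078125), (23.166351318359375, 23.92982292175293), 157.7845916748047)
tcp [ 405.493 -269.433  116.338] -2.898955940397229
[ 404.488 -268.984  114.81 ] [-0.251  0.274 -0.491  0.001 -0.802  0.492] 42.73760965414218 60.8732732757926 [ 592.746 -141.105] [array([ -77.892, -213.091,   15.265]), array([-0.004, -0.002,  0.276])]
```

Emit:
{"fn": "send_rows", "kwargs": {
  "series": [
    [[-13,-35.5,2],[-0.004,-0.002,0],30],
    [[-13,-35.5,2],[0,0,0],30],
    [[-13,-35.5,2],[0,0,0],30],
    [[-13,-35.5,2],[0,0,0],30],
    [[-13,-35.5,2],[0,0,0],30],
    [[-13,-35.5,2],[0,0,0.138],30],
    [[0,0,0],[0,0,0.138],30],
    [[0,0,0],[0,0,0],30]
  ]
}}

```text
clock: 38.0
position: [591.6, -141.1, 99.0]
ee_rot: [-0.696, 0.719, 0.002, -0.003]
contact_force: [-0.0, -0.4, -0.4]
gripper_width: 42.9
grasp_force: 60.9
```

Run:
```python
from h import *
s=monitor.read_state();c,im=shot("wrist","w19");print(s["position"],s["joints"],s["gripper_width"],s["grasp_force"],go([592.9,-141.9,100],-0.0343))
X=s["position"]+[0,0,8.8]
p=proj(c,X);print("expected roll top centre px",p)
hsv=cv2.cvtColor(im,cv2.COLOR_BGR2HSV)
for v in range(int(p[1])-75,int(p[1])+80,6): print(v,[tuple(map(int,hsv[v,int(p[0])+k])) for k in(-6,0,6)])
```

```text
[ 591.609 -141.14    99.023] [ 0.032  0.48  -0.199 -0.    -0.898 -0.064] 42.945183761774885 60.947840977460146 [array([ 0.139, -1.86 , -0.633]), array([ 0.007, -0.   ,  0.003])]
expected roll top centre px [280.313 286.56 ]
211 [(60, 30, 17), (45, 27, 19), (150, 14, 18)]
217 [(60, 30, 17), (75, 28, 18), (45, 30, 17)]
223 [(26, 68, 30), (23, 87, 50), (23, 94, 49)]
229 [(23, 104, 96), (23, 102, 103), (24, 100, 110)]
235 [(23, 99, 103), (24, 100, 107), (23, 104, 113)]
241 [(23, 101, 131), (23, 102, 143), (23, 101, 131)]
247 [(27, 58, 251), (27, 56, 251), (28, 53, 252)]
253 [(27, 60, 250), (27, 59, 250), (27, 58, 251)]
259 [(27, 65, 249), (23, 96, 215), (27, 66, 249)]
265 [(22, 79, 242), (22, 73, 244), (22, 74, 244)]
271 [(22, 74, 244), (22, 75, 243), (22, 74, 245)]
277 [(17, 92, 100), (17, 82, 96), (17, 87, 97)]
283 [(30, 7, 35), (60, 14, 37), (60, 15, 35)]
289 [(24, 98, 96), (23, 102, 95), (23, 101, 96)]
295 [(23, 97, 97), (23, 102, 95), (23, 100, 97)]
301 [(24, 100, 97), (24, 100, 97), (23, 104, 96)]
307 [(23, 101, 96), (24, 103, 97), (24, 103, 97)]
313 [(24, 99, 136), (23, 99, 126), (23, 99, 129)]
319 [(23, 99, 134), (23, 100, 133), (23, 100, 132)]
325 [(23, 101, 131), (24, 99, 131), (22, 101, 131)]
331 [(22, 77, 243), (24, 74, 245), (23, 72, 245)]
337 [(22, 73, 244), (22, 71, 245), (22, 72, 246)]
343 [(22, 74, 244), (23, 73, 246), (23, 73, 246)]
349 [(113, 22, 46), (113, 20, 50), (114, 26, 50)]
355 [(110, 19, 41), (105, 22, 46), (105, 22, 47)]
361 [(105, 19, 53), (105, 20, 52), (113, 20, 51)]
```

Run:
```python
from h import *
s=monitor.read_state();c=camera_info("wrist");im=cv2.imread("pics/w19.png");R=Ro.from_quat(s["ee_rot"])
g=im[:,274:288].astype(int).max(2).mean(1);d=np.diff(g);print([(v,round(d[v])) for v in range(215,355) if abs(d[v])>12])
for v in(244.5,259,274.5,328.5,347):print(v,R.inv().apply(onplane(c,281,v,s["position"][2]+8.8)-s["position"]))
g=im[296:300].astype(int).max(2).mean(0);d=np.diff(g);print([(v,round(d[v])) for v in range(200,360) if abs(d[v])>12])
# well: dark blobs
for ct in blobs(im.max(2)<45,300): print(ct[:,0].mean(0),world_rect(c,ct,13))
```

```text
[(222, 26), (223, 34), (224, 16), (240, 23), (241, 61), (242, 46), (259, -17), (275, -54), (276, -88), (277, -53), (285, 20), (286, 21), (312, 13), (326, 31), (327, 39), (328, 18), (329, 16), (344, -28), (345, -78), (346, -70), (347, -19)]
244.5 [20.358  0.378 -8.79 ]
259 [13.532  0.368 -8.793]
274.5 [ 6.007  0.358 -8.796]
328.5 [-22.207   0.32   -8.806]
347 [-32.659   0.306  -8.81 ]
[(205, 20), (206, 17), (219, -20), (220, -21), (233, 28), (234, 41), (235, 34), (308, 13), (328, -17), (329, -36), (330, -43), (331, -19), (343, 16), (344, 22), (345, 16), (357, -13), (358, -21), (359, -17)]
[279.09  364.554] ((590.0744018554688, -26.882659912109375), (151.41415405273438, 482.0280456542969), 87.6883773803711)
[276.978 209.818] ((593.2584838867188, -146.869140625), (47.8745002746582, 33.84276580810547), 3.631842851638794)
```

Run:
```python
from h import *
im=cv2.imread("pics/w19.png");c=camera_info("wrist");s=monitor.read_state();R=Ro.from_quat(s["ee_rot"])
c2,i2=shot("side");p=proj(c2,s["position"]).astype(int);print(p)
a=cv2.resize(im[170:370,180:380],(500,500),interpolation=cv2.INTER_CUBIC)
x0,y0=max(0,p[0]-50),max(0,p[1]-60);b=cv2.resize(i2[y0:y0+100,x0:x0+60],(300,500),interpolation=cv2.INTER_CUBIC)
cv2.imwrite("pics/crop2.png",np.hstack([a,b]));print(x0,y0)
```

```text
[274 206]
224 146
```

View pics/crop2.png

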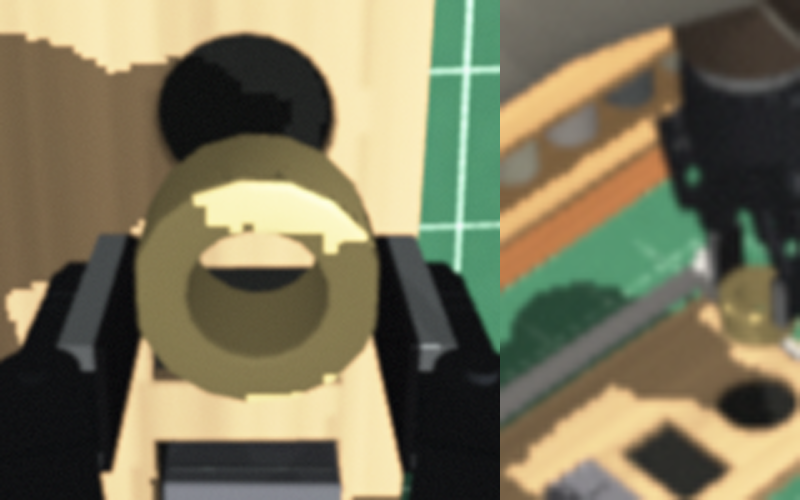

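The crop shows the roll level and centred in the grip, its top ring spanning rows 242-329 as expected. The well is right beside it. I lower the roll.

Emit:
{"fn": "send_rows", "kwargs": {
  "series": [
    [[0.5,-1.5,15],[0.007,0,0.003],30],
    [[0,0,25],[0,0,0],30],
    [[0,0,20],[0,0,0],30],
    [[0,0,0],[0,0,0],30],
    [[0,0,0],[0,0,0],30]
  ]
}}

```text
clock: 38.6
position: [593.2, -143.2, 41.2]
ee_rot: [-0.694, 0.72, -0.001, 0.001]
contact_force: [0.9, -0.0, 0.7]
gripper_width: 42.7
grasp_force: 61.0
```

Run:
```python
from h import *
s=monitor.read_state();print(s["position"],s["gripper_width"],go([592.9,-141.9,24],-0.0343))
c,im=shot("wrist","w20")
# well rim (dark, near side, visible above the roll): compare with expected rim projection for O=(598.4,17)
w=np.array([598.4,17.0])-159*ty
th=np.linspace(0,2*np.pi,13)[:-1];
m=(im.max(2)<60).astype(np.uint8);cs=[ct for ct in blobs(m>0,100) if ct[:,0,1].mean()<290]
for ct in cs:
    P=np.array([onplane(c,u,v,17)[:2] for u,v in ct[:,0]]);print(ct[:,0].min(0),ct[:,0].max(0),"world min/max",P.min(0),P.max(0))
print("expect",w-25,w+25)
```

```text
[ 593.176 -143.234   41.201] 42.675247110963234 [array([-1.34 ,  0.374, 17.199]), array([-0.003, -0.001, -0.002])]
[261 264] [304 286] world min/max [ 580.858 -137.329] [ 604.355 -123.577]
[236 216] [320 255] world min/max [ 572.113 -164.848] [ 617.061 -143.383]
expect [ 567.946 -166.905] [ 617.946 -116.905]
```

```bash
cat >> h.py <<'E'
from scipy.optimize import least_squares
def well(c,im,z=17,u0=225,u1=335,v1=262,r=25):
    g=cv2.GaussianBlur(im,(3,3),0).max(2).astype(float);P=[]
    for u in range(u0,u1,2):
        d=np.diff(g[190:v1,u]);k=np.argmin(d)
        if d[k]<-10:P.append([u,190+k+.5])
    W=np.array([onplane(c,*p,z)[:2] for p in P]);f=lambda q:np.hypot(*(W-q).T)-r
    q=least_squares(f,W.mean(0)+[0,20],loss="soft_l1",f_scale=0.5)
    return q.x,np.abs(f(q.x)).mean(),len(P),P[0],P[-1]
E
python3 - <<'E'
from h import *
c=camera_info("wrist");im=cv2.imread("pics/w20.png");s=monitor.read_state();print(s["position"])
for a,b in((225,335),(240,318),(245,300)): print(well(c,im,u0=a,u1=b))
g=cv2.GaussianBlur(im,(3,3),0).max(2).astype(float)
for v in (292,298): d=np.diff(g[v]);print(v,[(u,round(d[u])) for u in range(215,350) if abs(d[u])>8])
E
```

```text
[ 593.95  -143.119   42.02 ]
(array([ 594.516, -140.56 ]), np.float64(1.7872484823918582), 55, [225, np.float64(212.5)], [333, np.float64(243.5)])
(array([ 594.482, -140.392]), np.float64(0.4455004794978439), 39, [240, np.float64(222.5)], [316, np.float64(229.5)])
(array([ 594.598, -140.272]), np.float64(0.20931804052080974), 28, [245, np.float64(226.5)], [299, np.float64(217.5)])
292 [(220, -11), (221, -18), (222, -16), (232, 16), (233, 31), (234, 34), (235, 22), (253, -10), (254, -14), (255, -9), (309, 9), (310, 14), (311, 12), (328, -14), (329, -28), (330, -36), (331, -27), (332, -9), (341, 11), (342, 18), (343, 15)]
298 [(218, -10), (219, -17), (220, -17), (221, -10), (232, 9), (233, 25), (234, 34), (235, 29), (236, 14), (255, -10), (256, -10), (307, 11), (308, 12), (309, 9), (328, -19), (329, -33), (330, -34), (331, -19), (343, 12), (344, 18), (345, 14)]
```

Emit:
{"fn": "send_rows", "kwargs": {
  "series": [
    [[-2,-0.7,0],[-0.003,0,-0.002],30],
    [[0,0,5],[0,0,0],30],
    [[0,0,3],[0,0,0],30],
    [[0,0,0],[0,0,0],30]
  ]
}}

```text
clock: 39.05
position: [593.9, -140.6, 32.6]
ee_rot: [-0.695, 0.719, 0.0, -0.0]
contact_force: [-0.2, -0.7, -0.2]
gripper_width: 42.8
grasp_force: 61.0
```

Emit:
{"fn": "send_rows", "kwargs": {
  "series": [
    [[0,0,3],[0,0,0],30],
    [[0,0,2],[0,0,0],30],
    [[0,0,0],[0,0,0],30]
  ]
}}

```text
clock: 39.35
position: [594.0, -140.6, 27.5]
ee_rot: [-0.695, 0.719, -0.0, -0.0]
contact_force: [0.9, 0.5, -0.2]
gripper_width: 42.8
grasp_force: 61.0
```

Emit:
{"fn": "send_rows", "kwargs": {
  "series": [
    [[0,0,2],[0,0,0],30],
    [[0,0,1.5],[0,0,0],30],
    [[0,0,0],[0,0,0],30]
  ]
}}

```text
clock: 39.65
position: [594.4, -140.6, 24.5]
ee_rot: [-0.695, 0.719, -0.0, -0.0]
contact_force: [0.7, -0.4, -1.0]
gripper_width: 43.0
grasp_force: 61.0
```

Emit:
{"fn": "send_rows", "kwargs": {
  "series": [
    [[0,0,0],[0,0,0],56],
    [[0,0,0],[0,0,0],60],
    [[0,0,0],[0,0,0],60],
    [[0,0,-30],[0,0,0],60],
    [[0,0,-40],[0,0,0],80],
    [[0,0,-45],[0,0,0],80],
    [[0,0,0],[0,0,0],80]
  ]
}}

```text
clock: 40.35
position: [598.7, -141.1, 147.1]
ee_rot: [-0.695, 0.719, -0.006, 0.005]
contact_force: [0.8, 0.2, -0.4]
gripper_width: 79.8
grasp_force: 0.0
```

Run:
```python
from h import *
s=monitor.read_state();c,im=shot("wrist","w21");print(s["position"],s["joints"],yaw(s))
hsv=cv2.cvtColor(im,cv2.COLOR_BGR2HSV);X=[594,-141,33];p=proj(c,X);print("roll top px",p)
# ring edge by Canny circle
g=cv2.GaussianBlur(cv2.cvtColor(im,cv2.COLOR_BGR2GRAY),(5,5),1.5)
cc=cv2.HoughCircles(g,cv2.HOUGH_GRADIENT,1.5,20,param1=80,param2=25,minRadius=14,maxRadius=45)
if cc is not None:
    for u,v,r in cc[0]:
        if np.hypot(u-p[0],v-p[1])<40: print((u,v,r),onplane(c,u,v,33),"D at z33",np.linalg.norm(onplane(c,u+r,v,33)-onplane(c,u-r,v,33)))
print(go([422.5,-340,150],np.radians(13.8)))
```

```text
[ 598.723 -141.132  147.099] [ 0.033  0.43  -0.147  0.004 -0.98  -0.068] 3.1085353603023687
roll top px [289.148 203.594]
(np.float32(290.25), np.float32(197.25), np.float32(29.45)) [ 593.005 -146.139   33.   ] D at z33 45.75999949412245
(np.float32(279.75), np.float32(215.25), np.float32(29.150002)) [ 601.69  -131.556   33.   ] D at z33 46.127163108123064
[array([205.181, 167.139,  -7.737]), array([-0.009, -0.002, -0.275])]
```

Emit:
{"fn": "send_rows", "kwargs": {
  "series": [
    [[29.3,23.9,-1],[-0.009,-0.002,0],80],
    [[29.3,23.9,-1],[0,0,0],80],
    [[29.3,23.9,-1],[0,0,0],80],
    [[29.3,23.9,-1],[0,0,0],80],
    [[29.3,23.9,0],[0,0,0],80],
    [[29.3,23.9,0],[0,0,0],80],
    [[29.3,23.9,0],[0,0,-0.137],80],
    [[0,0,0],[0,0,-0.138],80]
  ]
}}

```text
clock: 41.2
position: [416.5, -341.6, 143.3]
ee_rot: [0.787, -0.617, -0.005, 0.002]
contact_force: [1.1, 0.5, -0.4]
gripper_width: 79.8
grasp_force: 0.0
```

Emit:
{"fn": "send_rows", "kwargs": {
  "series": [
    [[0,0,0],[0,0,0],80],
    [[0,0,0],[0,0,0],80]
  ]
}}

```text
clock: 41.4
position: [419.8, -339.5, 143.9]
ee_rot: [0.786, -0.618, -0.004, 0.002]
contact_force: [-0.2, -0.0, 0.7]
gripper_width: 79.6
grasp_force: 0.0
```

Run:
```python
from h import *
rolls("w22");s=monitor.read_state();print(s["joints"],s["ee_rot"],go([422.5,-340,140],np.radians(13.8)))
```

```text
tcp [ 419.798 -339.529  143.854] -2.904088645772172
[-0.378  0.327 -0.319  0.002 -0.934  0.616] [ 0.786 -0.618 -0.004  0.002] [array([ 1.217, -2.16 ,  3.965]), array([ 0.008,  0.004, -0.002])]
```

Emit:
{"fn": "send_rows", "kwargs": {
  "series": [
    [[1.9,-2.2,20],[0.008,0.004,0],80],
    [[0,0,30],[0,0,0],80],
    [[0,0,30],[0,0,0],76],
    [[0,0,20],[0,0,0],76],
    [[0,0,10],[0,0,0],76],
    [[0,0,4],[0,0,0],76],
    [[0,0,0],[0,0,0],76],
    [[0,0,0],[0,0,0],76]
  ]
}}

```text
clock: 42.25
position: [423.4, -341.3, 31.4]
ee_rot: [0.787, -0.617, 0.001, -0.0]
contact_force: [0.0, 0.1, 0.4]
gripper_width: 76.0
grasp_force: 0.0
```

Emit:
{"fn": "send_rows", "kwargs": {
  "series": [
    [[0,0,0],[0,0,0],30],
    [[0,0,0],[0,0,0],30],
    [[0,0,0],[0,0,0],30],
    [[0,0,0],[0,0,0],30],
    [[0,0,0],[0,0,0],30]
  ]
}}

```text
clock: 42.75
position: [423.0, -341.4, 32.1]
ee_rot: [0.787, -0.617, 0.001, -0.0]
contact_force: [-1.6, 1.5, 6.5]
gripper_width: 42.3
grasp_force: 59.7
```

Emit:
{"fn": "send_rows", "kwargs": {
  "series": [
    [[0,0,-10],[0,0,0],30],
    [[0,0,-20],[0,0,0],30],
    [[0,0,-20],[0,0,0],30],
    [[0,0,-20],[0,0,0],30],
    [[0,0,-15],[0,0,0],30],
    [[0,0,0],[0,0,0],30]
  ]
}}

```text
clock: 43.35
position: [423.9, -341.8, 118.3]
ee_rot: [0.787, -0.617, 0.003, -0.001]
contact_force: [-0.0, -0.3, -0.1]
gripper_width: 41.7
grasp_force: 60.8
```

Run:
```python
from h import *
s=monitor.read_state();w=np.array([599.2,17.5])+159*ty
print(s["position"],s["joints"],s["gripper_width"],s["grasp_force"],w,go([*w,105],-0.0343))
```

```text
[ 423.87  -341.842  118.289] [-0.38   0.358 -0.349  0.001 -0.858  0.621] 41.65209576328375 60.80516276881099 [604.654 176.405] [array([-460.272, -299.041,   12.777]), array([-0.005, -0.003,  0.275])]
```

Emit:
{"fn": "send_rows", "kwargs": {
  "series": [
    [[-30.7,-19.9,0],[-0.005,-0.003,0],30],
    [[-30.7,-19.9,0],[0,0,0],30],
    [[-30.7,-19.9,0],[0,0,0],30],
    [[-30.7,-19.9,0],[0,0,0],30],
    [[-30.7,-19.9,0],[0,0,0],30],
    [[-30.7,-19.9,0],[0,0,0],30],
    [[-30.7,-19.9,0],[0,0,0],30],
    [[-30.7,-19.9,0],[0,0,0],30]
  ]
}}

```text
clock: 44.15
position: [518.3, -63.2, 114.6]
ee_rot: [0.787, -0.617, -0.003, 0.002]
contact_force: [0.4, 0.3, -0.8]
gripper_width: 41.9
grasp_force: 60.8
```

Emit:
{"fn": "send_rows", "kwargs": {
  "series": [
    [[-30.7,-19.9,0],[0,0,0],30],
    [[-30.7,-19.9,0],[0,0,0],30],
    [[-30.7,-19.9,0],[0,0,0],30],
    [[-30.7,-19.9,0],[0,0,0],30],
    [[-30.7,-19.9,0],[0,0,0],30],
    [[-30.7,-19.9,0],[0,0,0],30],
    [[-30,-20,0],[0,0,0.138],30],
    [[0,0,0],[0,0,0.137],30]
  ]
}}

```text
clock: 44.95
position: [604.0, 180.4, 113.9]
ee_rot: [-0.694, 0.72, 0.002, -0.001]
contact_force: [-0.8, 0.1, -0.7]
gripper_width: 41.9
grasp_force: 60.8
```

Emit:
{"fn": "send_rows", "kwargs": {
  "series": [
    [[0,0,0],[0,0,0],30],
    [[0,0,0],[0,0,0],30]
  ]
}}

```text
clock: 45.15
position: [602.3, 176.1, 114.4]
ee_rot: [-0.696, 0.718, 0.003, -0.002]
contact_force: [0.4, 0.1, -0.1]
gripper_width: 42.0
grasp_force: 60.8
```

Run:
```python
from h import *
s=monitor.read_state();w=np.array([599.2,17.5])+159*ty;c,im=shot("wrist","w23")
print(s["position"],s["joints"],s["gripper_width"],s["grasp_force"],go([*w,43],-0.0343))
p=proj(c,s["position"]+[0,0,24-17.1]);print(p)
g=cv2.GaussianBlur(im,(3,3),0).max(2).astype(float)
for v in (288,294,300): d=np.diff(g[v]);print(v,[(u,round(d[u])) for u in range(215,350) if abs(d[u])>8])
d=np.diff(g[:,276:288].mean(1));print([(v,round(d[v])) for v in range(205,345) if abs(d[v])>8])
```

```text
[602.273 176.094 114.352] [ 0.54   0.492 -0.131 -0.005 -0.954 -0.569] 41.993994850400476 60.84067404270172 [array([-0.598, -2.696, 71.639]), array([0.007, 0.001, 0.001])]
[280.3   284.319]
288 [(222, -14), (223, -21), (224, -17), (233, 18), (234, 36), (235, 38), (236, 24), (237, 9), (253, -13), (254, -15), (255, -11), (309, 13), (310, 16), (311, 11), (327, -13), (328, -29), (329, -40), (330, -32), (331, -11), (339, 12), (340, 19), (341, 18), (342, 11)]
294 [(220, -12), (221, -19), (222, -18), (223, -10), (233, 13), (234, 29), (235, 39), (236, 30), (237, 14), (254, -10), (255, -14), (256, -11), (308, 12), (309, 13), (310, 10), (327, -20), (328, -35), (329, -38), (330, -24), (341, 14), (342, 20), (343, 17)]
300 [(218, -11), (219, -18), (220, -19), (221, -11), (234, 22), (235, 39), (236, 36), (237, 18), (258, -9), (259, -11), (305, 10), (306, 11), (326, -11), (327, -26), (328, -38), (329, -33), (330, -15), (343, 15), (344, 20), (345, 15)]
[(221, 22), (222, 28), (223, 20), (224, 9), (238, 14), (239, 34), (240, 45), (241, 29), (257, -9), (258, -32), (259, -48), (260, -30), (261, 10), (262, 42), (263, 40), (264, 16), (272, -23), (273, -27), (274, -17), (283, -15), (284, -23), (285, -19), (309, 10), (310, 12), (311, 8), (324, 13), (325, 31), (326, 19), (327, -28), (328, -51), (329, -37), (330, -13), (336, 10), (337, 9), (339, -11)]
```

Emit:
{"fn": "send_rows", "kwargs": {
  "series": [
    [[-1.2,-2.9,15],[0.007,0.001,0],30],
    [[0,0,28],[0,0,0],30],
    [[0,0,27],[0,0,0],30],
    [[0,0,0],[0,0,0],30],
    [[0,0,0],[0,0,0],30]
  ]
}}

```text
clock: 45.7
position: [606.1, 177.0, 45.5]
ee_rot: [-0.695, 0.719, -0.001, 0.0]
contact_force: [0.7, 0.6, 0.6]
gripper_width: 42.2
grasp_force: 61.0
```

Run:
```python
from h import *
s=monitor.read_state();c,im=shot("wrist","w24");print(s["position"],s["gripper_width"],go([605,176.9,43],-0.0343))
for a,b in((240,318),(245,300),(250,315)): print(well(c,im,u0=a,u1=b))
```

```text
[606.078 177.032  45.498] 42.17736474956945 [array([0.712, 1.836, 3.578]), array([-0.004,  0.001,  0.   ])]
(array([604.342, 177.061]), np.float64(2.3169671394915143), 39, [240, np.float64(223.5)], [316, np.float64(218.5)])
(array([604.03 , 177.051]), np.float64(2.964207947381301), 28, [245, np.float64(220.5)], [299, np.float64(209.5)])
(array([603.911, 177.147]), np.float64(2.4148930934635087), 33, [250, np.float64(220.5)], [314, np.float64(217.5)])
```

Emit:
{"fn": "send_rows", "kwargs": {
  "series": [
    [[0,1.5,0],[-0.002,0,0],30],
    [[0,0,6],[0,0,0],30],
    [[0,0,4],[0,0,0],30],
    [[0,0,0],[0,0,0],30]
  ]
}}

```text
clock: 46.15
position: [603.9, 177.6, 34.7]
ee_rot: [-0.695, 0.719, 0.0, -0.001]
contact_force: [0.1, 0.3, -1.4]
gripper_width: 42.1
grasp_force: 61.0
```

Emit:
{"fn": "send_rows", "kwargs": {
  "series": [
    [[0,0,3],[0,0,0],30],
    [[0,0,3],[0,0,0],30],
    [[0,0,0],[0,0,0],30]
  ]
}}

```text
clock: 46.45
position: [604.7, 177.7, 28.9]
ee_rot: [-0.695, 0.719, 0.0, 0.0]
contact_force: [0.8, -1.0, -0.7]
gripper_width: 42.0
grasp_force: 61.0
```

Emit:
{"fn": "send_rows", "kwargs": {
  "series": [
    [[0,0,2],[0,0,0],30],
    [[0,0,1.5],[0,0,0],30],
    [[0,0,0],[0,0,0],30]
  ]
}}

```text
clock: 46.75
position: [604.8, 177.7, 26.2]
ee_rot: [-0.695, 0.719, -0.0, 0.0]
contact_force: [1.0, -2.0, 3.1]
gripper_width: 42.2
grasp_force: 61.4
```

Emit:
{"fn": "send_rows", "kwargs": {
  "series": [
    [[0,0,0],[0,0,0],56],
    [[0,0,0],[0,0,0],60],
    [[0,0,0],[0,0,0],60],
    [[0,0,-30],[0,0,0],60],
    [[0,0,-40],[0,0,0],80],
    [[0,0,-45],[0,0,0],80],
    [[0,0,-45],[0,0,0],80],
    [[0,0,0],[0,0,0],80]
  ]
}}

```text
clock: 47.55
position: [608.2, 179.4, 193.8]
ee_rot: [-0.695, 0.719, -0.003, 0.007]
contact_force: [0.1, -0.8, 0.1]
gripper_width: 80.4
grasp_force: 0.0
```

Run:
```python
from h import *
s=monitor.read_state()
print(s["position"],s["joints"],go([530,20,260],TY))
```

```text
[608.249 179.393 193.846] [ 0.542  0.419 -0.035  0.002 -1.101 -0.577] [array([161.463,  72.004, -68.195]), array([-0.016, -0.005, -1.57 ])]
```

Emit:
{"fn": "send_rows", "kwargs": {
  "series": [
    [[32.3,14.4,-14],[-0.016,-0.005,0],80],
    [[32.3,14.4,-14],[0,0,0],80],
    [[32.3,14.4,-14],[0,0,0],80],
    [[32.3,14.4,-14],[0,0,0],80],
    [[32.3,14.4,-14],[0,0,0],80],
    [[0,0,0],[0,0,0.1428],80],
    [[0,0,0],[0,0,0.1428],80],
    [[0,0,0],[0,0,0.1428],80]
  ]
}}

```text
clock: 48.35
position: [527.5, 18.3, 255.9]
ee_rot: [-0.523, 0.852, 0.007, -0.005]
contact_force: [-0.6, -0.9, -0.6]
gripper_width: 79.7
grasp_force: 0.0
```

Emit:
{"fn": "send_rows", "kwargs": {
  "series": [
    [[0,0,0],[0,0,0.1428],80],
    [[0,0,0],[0,0,0.1428],80],
    [[0,0,0],[0,0,0.1428],80],
    [[0,0,0],[0,0,0.1428],80],
    [[0,0,0],[0,0,0.1428],80],
    [[0,0,0],[0,0,0.1428],80],
    [[0,0,0],[0,0,0.1428],80],
    [[0,0,0],[0,0,0.1428],80]
  ]
}}

```text
clock: 49.15
position: [527.7, 18.7, 255.6]
ee_rot: [0.02, 1.0, 0.003, -0.008]
contact_force: [0.8, 1.1, -0.3]
gripper_width: 80.3
grasp_force: 0.0
```

Emit:
{"fn": "send_rows", "kwargs": {
  "series": [
    [[0,0,0],[0,0,0],80],
    [[0,0,0],[0,0,0],80]
  ]
}}

```text
clock: 49.35
position: [527.7, 18.6, 255.7]
ee_rot: [0.016, 1.0, 0.003, -0.008]
contact_force: [-0.8, 1.1, -0.6]
gripper_width: 80.0
grasp_force: 0.0
```

Run:
```python
from h import *
s=monitor.read_state();c,im=shot("wrist","w25");print(s["position"],s["joints"],yaw(s)-TY)
v=im.max(2).astype(int);sat=v-im.min(2)
m=(sat<24)&(v>35);m[320:]=0
for ct in blobs(m,150):
    r=world_rect(c,ct,35);print("grey",ct[:,0].mean(0),cv2.contourArea(ct),r)
m=v<35;m[320:]=0
for ct in blobs(m,150): print("dark",ct[:,0].mean(0),cv2.contourArea(ct),world_rect(c,ct,13))
for k in TG: print(k,proj(c,[*(np.array([599,17.5])+TG[k]*ty),35]))
```

```text
[527.744  18.635 255.738] [ 0.336  0.21  -0.173 -0.012 -1.201 -1.934] 0.0026836335835909164
grey [ 14.769 315.862] 197.5 ((687.1524047851562, -312.9311828613281), (37.340457916259766, 11.373833656311035), 87.98372650146484)
grey [281.786 306.354] 2268.5 ((687.4033203125, 15.268165588378906), (223.23672485351562, 19.687829971313477), 88.00386047363281)
grey [551.495 279.451] 561.5 ((663.9627685546875, 334.41552734375), (51.19479751586914, 24.54115867614746), 11.83411693572998)
grey [  4.242 266.924] 262.0 ((623.9089965820312, -305.60833740234375), (13.607795715332031, 40.45494842529297), 74.35734558105469)
grey [524.943 257.774] 523.0 ((632.6939086914062, 298.5622863769531), (34.177310943603516, 44.31040954589844), 66.11084747314453)
grey [254.712 234.987] 1458.5 ((593.098876953125, -12.515945434570312), (36.477787017822266, 58.39691162109375), 86.01099395751953)
grey [361.368 235.432] 1596.5 ((597.4971923828125, 108.39892578125), (40.80135726928711, 60.049842834472656), 88.39681243896484)
grey [308.414 234.855] 1476.0 ((594.748046875, 48.100433349609375), (37.189144134521484, 59.0032
[... 238 characters left out ...]
(90.97077941894531, 153.1079864501953), 79.28581237792969)
grey [326.244  52.989] 762.0 ((404.88848876953125, 67.51617431640625), (28.280529022216797, 28.713157653808594), 89.66773223876953)
dark [282.327 312.592] 177.5 ((708.6151733398438, 15.238838195800781), (17.0190372467041, 22.547651290893555), 87.98377227783203)
dark [178.771 301.873] 766.0 ((690.8126220703125, -112.34259796142578), (33.477760314941406, 74.477294921875), 58.00922775268555)
dark [385.429 301.622] 789.5 ((699.1708984375, 143.1357421875), (75.63082885742188, 33.77762222290039), 28.116744995117188)
wl [420.454 239.919]
p1 [362.883 239.892]
p2 [308.708 239.866]
p3 [254.442 239.841]
p4 [200.084 239.815]
wr [142.118 239.788]
```

Run:
```python
from h import *
c=camera_info("wrist");im=cv2.imread("pics/w25.png");v=im.max(2)
print(im[235,200],np.round(v[225:250,185:215].mean(),1),v[225:250,185:215].min(),v[225:250,185:215].max())
for n,cx in(("wl",420),("wr",142)):
    print(n,"row235",[int(x) for x in v[236,cx-36:cx+37:4]]);print("col",[int(x) for x in v[200:284:4,cx]])
    p=im[200:285,cx-45:cx+45];g=cv2.GaussianBlur(cv2.cvtColor(p,cv2.COLOR_BGR2GRAY),(3,3),1)
    cc=cv2.HoughCircles(g,cv2.HOUGH_GRADIENT,1,8,param1=60,param2=14,minRadius=9,maxRadius=28)
    if cc is not None:
        for u,w,r in cc[0][:5]:
            U,W=u+cx-45,w+200;print((U,W,r),onplane(c,U,W,33)[:2],2*np.linalg.norm(onplane(c,U+r,W,33)-onplane(c,U,W,33)))
```

```text
[34 36 34] 59.4 29 243
wl row235 [176, 129, 127, 49, 80, 128, 132, 53, 17, 15, 76, 80, 91, 132, 130, 118, 101, 112, 112]
col [130, 132, 134, 129, 95, 114, 133, 94, 17, 15, 83, 95, 112, 132, 119, 112, 113, 110, 118, 130, 130]
(np.float32(425.5), np.float32(243.5), np.float32(24.0)) [610.146 183.445] 55.601005083289856
(np.float32(415.5), np.float32(231.5), np.float32(18.8)) [594.86  170.621] 43.0462079643602
(np.float32(417.5), np.float32(239.5), np.float32(15.2)) [604.827 173.758] 35.067417923479304
(np.float32(405.5), np.float32(238.5), np.float32(11.0)) [603.11  159.836] 25.34297637311745
(np.float32(423.5), np.float32(232.5), np.float32(13.8)) [596.401 179.885] 31.632672008240437
wr row235 [219, 235, 144, 242, 242, 248, 248, 146, 78, 72, 36, 35, 115, 249, 247, 80, 188, 243, 243]
col [246, 244, 247, 246, 122, 210, 249, 199, 30, 72, 110, 129, 230, 248, 245, 243, 247, 244, 241, 241, 238]
(np.float32(145.5), np.float32(234.5), np.float32(21.4)) [ 588.005 -137.54 ] 48.74607550839138
(np.float32(141.5), np.float32(243.5), np.float32(24.1)) [ 598.91  -143.815] 55.358094031647894
(np.float32(151.5), np.float32(227.5), np.float32(12.5)) [ 579.76  -129.465] 28.289211825689513
```

Run:
```python
from h import *
print(go([676,15,105],TY))
```

```text
[array([-150.752,    0.338,  148.33 ]), array([ 0.005, -0.017,  0.002])]
```

Emit:
{"fn": "send_rows", "kwargs": {
  "series": [
    [[-30,0,20],[0.005,-0.017,0.002],60],
    [[-30,0,20],[0,0,0],60],
    [[-30,0,25],[0,0,0],60],
    [[-30,0,30],[0,0,0],60],
    [[-30,0,25],[0,0,0],60],
    [[0,0,25],[0,0,0],60],
    [[0,0,0],[0,0,0],60],
    [[0,0,0],[0,0,0],60]
  ]
}}

```text
clock: 50.2
position: [677.4, 13.1, 110.6]
ee_rot: [0.018, 1.0, -0.0, -0.0]
contact_force: [-0.7, 0.2, 1.5]
gripper_width: 59.9
grasp_force: 0.0
```

Run:
```python
from h import *
s=monitor.read_state();print(s["position"],s["ee_rot"],s["gripper_width"],go([676,15,67],TY))
```

```text
[677.417  13.062 110.56 ] [ 0.018  1.    -0.    -0.   ] 59.93797024566886 [array([ 1.476,  1.91 , 43.559]), array([-0.001, -0.   , -0.001])]
```

Emit:
{"fn": "send_rows", "kwargs": {
  "series": [
    [[1.5,1.9,20],[0,0,0],60],
    [[0,0,22],[0,0,0],60],
    [[0,0,0],[0,0,0],60],
    [[0,0,0],[0,0,10],10],
    [[0,0,0],[0,0,0],10]
  ]
}}

```text
clock: 50.7
position: [677.3, 15.4, 71.5]
ee_rot: [0.093, 0.996, 0.001, 0.002]
contact_force: [-0.2, 0.1, 1.3]
gripper_width: 31.6
grasp_force: 0.0
```

Emit:
{"fn": "send_rows", "kwargs": {
  "series": [
    [[0,0,0],[0,0,-0.149],40],
    [[0,0,0],[0,0,0],40],
    [[0,0,2],[0,0,0],10],
    [[0,0,0],[0,0,0],10],
    [[0,0,0],[0,0,0],10],
    [[0,0,0],[0,0,0],10],
    [[0,0,0],[0,0,0],10]
  ]
}}

```text
clock: 51.4
position: [676.4, 14.8, 67.5]
ee_rot: [0.019, 1.0, -0.0, 0.001]
contact_force: [-1.9, -2.2, 4.7]
gripper_width: 15.5
grasp_force: 58.7
```

Gripped. I pull the bar home.

Emit:
{"fn": "send_rows", "kwargs": {
  "series": [
    [[10,0,0],[0,0,0],10],
    [[10,0,0],[0,0,0],10],
    [[10,0,0],[0,0,0],10],
    [[10,0,0],[0,0,0],10],
    [[10,0,0],[0,0,0],10],
    [[10,0,0],[0,0,0],10],
    [[6,0,0],[0,0,0],10],
    [[0,0,0],[0,0,0],10]
  ]
}}

```text
clock: 52.2
position: [608.7, 17.1, 67.5]
ee_rot: [0.019, 1.0, -0.0, 0.0]
contact_force: [-0.9, -3.6, 8.3]
gripper_width: 15.9
grasp_force: 59.2
```

Emit:
{"fn": "send_rows", "kwargs": {
  "series": [
    [[4,0,0],[0,0,0],10],
    [[2,0,0],[0,0,0],10],
    [[0,0,0],[0,0,0],10]
  ]
}}

```text
clock: 52.5
position: [603.6, 17.3, 67.5]
ee_rot: [0.019, 1.0, -0.0, 0.001]
contact_force: [0.8, -4.3, 6.2]
gripper_width: 15.6
grasp_force: 58.9
```

Emit:
{"fn": "send_rows", "kwargs": {
  "series": [
    [[2,0,0],[0,0,0],10],
    [[2,0,0],[0,0,0],10],
    [[0,0,0],[0,0,0],10]
  ]
}}

```text
clock: 52.8
position: [599.8, 17.5, 67.5]
ee_rot: [0.019, 1.0, -0.0, 0.001]
contact_force: [1.5, -5.3, 6.2]
gripper_width: 15.6
grasp_force: 58.9
```

Emit:
{"fn": "send_rows", "kwargs": {
  "series": [
    [[2,0,0],[0,0,0],10],
    [[2,0,0],[0,0,0],10],
    [[0,0,0],[0,0,0],10]
  ]
}}

```text
clock: 53.1
position: [598.7, 17.5, 67.5]
ee_rot: [0.018, 1.0, 0.0, 0.004]
contact_force: [7.8, -7.0, 2.0]
gripper_width: 15.5
grasp_force: 58.8
```

Emit:
{"fn": "send_rows", "kwargs": {
  "series": [
    [[2,0,0],[0,0,0],10],
    [[2,0,0],[0,0,0],10],
    [[0,0,0],[0,0,0],10]
  ]
}}

```text
clock: 53.4
position: [598.6, 17.6, 67.6]
ee_rot: [0.018, 1.0, 0.0, 0.008]
contact_force: [16.9, -10.9, -6.0]
gripper_width: 15.9
grasp_force: 58.9
```

The bar is at its home stop. I relax the pull, let go, rise and check.

Emit:
{"fn": "send_rows", "kwargs": {
  "series": [
    [[-4.5,0,0],[0,0,0],10],
    [[0,0,0],[0,0,0],10],
    [[0,0,0],[0,0,0],45],
    [[0,0,0],[0,0,0],45],
    [[0,0,0],[0,0,0],45],
    [[0,0,-30],[0,0,0],45],
    [[0,0,-40],[0,0,0],45],
    [[0,0,-45],[0,0,0],60]
  ]
}}

```text
clock: 54.2
position: [594.9, 18.4, 181.1]
ee_rot: [0.019, 1.0, -0.0, -0.002]
contact_force: [0.6, 0.2, 0.1]
gripper_width: 57.9
grasp_force: 0.0
```

Emit:
{"fn": "send_rows", "kwargs": {
  "series": [
    [[25,0,-30],[0,0,0],60],
    [[40,0,-30],[0,0,0],60],
    [[0,0,0],[0,0,0],60],
    [[0,0,0],[0,0,0],60]
  ]
}}

```text
clock: 54.6
position: [530.8, 21.1, 242.3]
ee_rot: [0.018, 1.0, 0.001, 0.001]
contact_force: [0.4, 0.5, -0.4]
gripper_width: 60.0
grasp_force: 0.0
```

Run:
```python
from h import *
s=monitor.read_state();c,im=shot("wrist","w26");print(s["position"],s["clock"],s["contact_force"])
v=im.max(2).astype(int);sat=v-im.min(2)
# knob: dark blob; bar: light grey strip
kp=proj(c,[598.6,17.5,87]);print("knob expected",kp)
for ct in blobs(v<40,60):
    if ct[:,0,1].mean()<320:print("dark",ct[:,0].mean(0),cv2.contourArea(ct),ct[:,0].min(0),ct[:,0].max(0))
tx=np.array([.9994,-.0343])
for y in(-125,-45,79,140):   # bar edges along columns: expected rows for home, at z 55
    q=np.array([598.6,17.5])+y*ty
    a=proj(c,[*(q-7*tx),55]);b=proj(c,[*(q+7*tx),55]);u=int(a[0]);g=cv2.GaussianBlur(im,(3,3),0).astype(int).max(2)[:,u];d=np.diff(g)
    print("bar rows expected",a[1],b[1],"edges",[(r,int(d[r])) for r in range(int(a[1])-15,int(b[1])+15) if abs(d[r])>18])
```

```text
[530.781  21.09  242.298] 54.6 [ 0.436  0.453 -0.378]
knob expected [280.092 259.521]
dark [381.438 285.469] 68.0 [376 280] [387 290]
dark [183.379 285.621] 60.5 [178 280] [188 290]
dark [280.938 252.906] 342.0 [273 240] [289 265]
dark [422.655 231.276] 60.5 [417 227] [428 235]
dark [199.804 222.794] 724.5 [185 210] [215 236]
bar rows expected 239.7849403342752 252.00204347971945 edges [(237, 21), (238, 40), (239, 43), (240, 23)]
bar rows expected 239.55592674113618 251.77544612976683 edges [(234, -20), (257, 25), (258, 19)]
bar rows expected 239.2009858871054 251.4242497658889 edges [(234, -20), (237, 35), (238, 33), (241, -22)]
bar rows expected 239.0263913644454 251.2514969844682 edges []
```

```bash
python3 -c "
from bench import job_done
print(job_done())"
```

```text
the job is handed in; nothing more can be done
None
```

I handed the job in at 54.6 s, with three deck sections (no fourth was on the bench) and both tape rolls in their pockets and the bar pulled home and let go. The last picture had the bar and knob at the home position, but I checked it by measurement only, my allowed views being used up. The rolls' seating rests on how far they went in, because circle-fitting on their pictures was inconclusive.

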